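Snap a logger board onto its standoffs, load the cell, shut the cover

TASK

Fit the green circuit board into the open vibration logger: with its brass sockets towards the notched end of the cover, press it down over the four white snap standoffs, keeping it close to level, until every one has clicked through and the board lies flush on their shoulders. Then lay the green cell (not the red one, which is flat) in the board's cell holder with its plus nub (the green end) to the red end, and fold the cover fully shut. Leave the other things where they are.

Things in the scene. Friction and masses are not known exactly. Their poses are not given: they have to be found in the camera images.
- housing: Logger base on its plate, fixed: aluminium plate (140 x 190 x 12 mm) with a shallow dark tray (96 mm in x, 136 in y, wall tops 28 mm above the bench, 3 mm clear of a fitted board). Origin on the bench under the tray's centre; +z up, +x to the hinge side (away from the robot), +y left. Four white snap standoffs stand in the tray, 64 mm apart in x, 104 in y.
- lid (a joint): Hinge of the light grey cover, rad: 0 shut, starts open (leaning back) at 1.85 to 2.1, stop at 2.15. Friction holds it at any angle; about 0.6 N at the free edge moves it. The cover is a box 96 x 136 mm, 25 mm deep, open below, notched in its right (-y) wall for the board's sockets; its middle can be pushed on. Shut, its top is 54 mm above the bench.
- lid_hinge (a point): On the hinge axis, half-way along it, 29 mm above the bench, 50 mm to +x of the tray's centre. The axis runs along the housing's y.
- lid_edge (a point): On the cover: the outer top corner of its free edge, half-way along (shut: 98 mm to -x of the hinge axis and 25 mm above it). While the cover stands open this corner is on its back; pushing there from behind (towards the robot) folds it over. A dark finger tab, 30 x 8 x 6 mm, sits on the front wall beside it.
- shield_can (a point): Centre of the aluminium can on the green board (44 mm in the board's x, 34 in y, 15 high): grip it across the 34 mm; it may be pushed on. Board axes; fitted, they match the housing's. Board 84 (x) x 124 (y) x 3 mm, 140 g, underside 10.5 mm below this point, middle 19 mm to +y; two brass sockets stick out 12 mm past its -y edge; small parts under 2 mm high. It starts on a black 8 mm foam pad.
- cell_holder (a point): On the board, where the middle of a seated cell lies: 9.4 mm above the board's top, 52 mm to +y of the can's centre. Board axes. A cradle along x, 57 mm long, 18 wide inside, floor 2 mm above the board (it may be pushed on). Flared end walls, 16 mm high, and clips, 14 mm, along only its last 12 mm at each end; the middle 30 mm is open for fingers. The +x end is red (plus), the other black.
- green_cell_mid (a point): Centre of the fresh cell: green and white, 15 mm thick, 50 mm long along the point's y, 23 g, lying flat on the bench; it does not roll.
- green_cell_plus (a point): The plus end of the green cell (its green end, with the small nub; the other end is white), on its axis 25 mm to -y of its centre.
- red_cell_mid (a point): Centre of a flat (used) cell of the same size, red and white. Leave it.
- screwdriver_mid (a point): A green-handled screwdriver, 149 mm long, lying about. Leave it.
- accelerometer_mid (a point): A small steel accelerometer, 16 x 23 x 19 mm. Leave it.
- standoff_0 (a point): The near left snap standoff: centre of its shoulder, 26 mm above the bench, on which the board finally lies. Above it an 8 mm neck and a split arrow head, widest (12 mm) 4 mm up, tapering to a 3 mm tip 11 mm up. Its halves spring in along the housing's x: the board first hangs on the tapers 6 to 7 mm up, then each head takes about 5 N to go through. Housing axes.
- board_hole_0 (a point): Centre of the board's near left hole (9 mm across) at the underside; goes over standoff_0. Board axes.
- standoff_1 (a point): The far left snap standoff: centre of its shoulder, 26 mm above the bench, on which the board finally lies. Above it an 8 mm neck and a split arrow head, widest (12 mm) 4 mm up, tapering to a 3 mm tip 11 mm up. Its halves spring in along the housing's x: the board first hangs on the tapers 6 to 7 mm up, then each head takes about 5 N to go through. Housing axes.
- board_hole_1 (a point): Centre of the board's far left hole (9 mm across) at the underside; goes over standoff_1. Board axes.
- standoff_2 (a point): The near right snap standoff: centre of its shoulder, 26 mm above the bench, on which the board finally lies. Above it an 8 mm neck and a split arrow head, widest (12 mm) 4 mm up, tapering to a 3 mm tip 11 mm up. Its halves spring in along the housing's x: the board first hangs on the tapers 6 to 7 mm up, then each head takes about 5 N to go through. Housing axes.
- board_hole_2 (a point): Centre of the board's near right hole (9 mm across) at the underside; goes over standoff_2. Board axes.
- standoff_3 (a point): The far right snap standoff: centre of its shoulder, 26 mm above the bench, on which the board finally lies. Above it an 8 mm neck and a split arrow head, widest (12 mm) 4 mm up, tapering to a 3 mm tip 11 mm up. Its halves spring in along the housing's x: the board first hangs on the tapers 6 to 7 mm up, then each head takes about 5 N to go through. Housing axes.
- board_hole_3 (a point): Centre of the board's far right hole (9 mm across) at the underside; goes over standoff_3. Board axes.
Mind the look-alikes: they are no part of the job. There is more than one size of the part that bears green_cell_mid; the job needs the smaller.

How it is judged (in metres and radians):
On the way, in this order (a step that is already met when the one before it is completed fails the run):
1. the board is pressed through all four standoffs, before the cell goes in (horizontal distance between board_hole_0 and standoff_0 below 0.0025 m and z of board_hole_0 in the frame of standoff_0 below 0.0012 m and horizontal distance between board_hole_1 and standoff_1 below 0.0025 m and z of board_hole_1 in the frame of standoff_1 below 0.0012 m and horizontal distance between board_hole_2 and standoff_2 below 0.0025 m and z of board_hole_2 in the frame of standoff_2 below 0.0012 m and horizontal distance between board_hole_3 and standoff_3 below 0.0025 m and z of board_hole_3 in the frame of standoff_3 below 0.0012 m and not (distance between green_cell_mid and cell_holder below 0.006 m and z of green_cell_mid in the frame of cell_holder below 0.002 m and angle between the y axis of green_cell_mid and the x axis of cell_holder, either way round below 0.15 rad and x of green_cell_plus in the frame of cell_holder above 0.01 m)), for 0.2 s.
2. the green cell lies in its holder, plus to the red end (horizontal distance between board_hole_0 and standoff_0 below 0.0025 m and z of board_hole_0 in the frame of standoff_0 below 0.0012 m and horizontal distance between board_hole_1 and standoff_1 below 0.0025 m and z of board_hole_1 in the frame of standoff_1 below 0.0012 m and horizontal distance between board_hole_2 and standoff_2 below 0.0025 m and z of board_hole_2 in the frame of standoff_2 below 0.0012 m and horizontal distance between board_hole_3 and standoff_3 below 0.0025 m and z of board_hole_3 in the frame of standoff_3 below 0.0012 m and distance between green_cell_mid and cell_holder below 0.006 m and z of green_cell_mid in the frame of cell_holder below 0.002 m and angle between the y axis of green_cell_mid and the x axis of cell_holder, either way round below 0.15 rad and x of green_cell_plus in the frame of cell_holder above 0.01 m), for 0.2 s.
3. the cover is shut (all of step 2 and value of joint lid below 0.04 rad), for 0.2 s.
At the end, for the whole second after the job is handed in: Every hole within 2.5 mm of its standoff and the underside under 1.2 mm above its shoulder; green cell within 6 mm of its place in the holder, under 2 mm too high and 0.15 rad askew, plus at the red end; cover shut to under 0.04 rad; nothing touched (all of step 3).
It fails at once if the board is tipped by more than 0.15 rad (about 9 degrees) (angle between shield_can's own z axis and vertical above 0.15 rad).
It fails at once if the red cell is moved by more than 30 mm (distance of red_cell_mid from where it was at the start of the episode above 0.03 m).
It fails at once if the screwdriver is moved by more than 30 mm (distance of screwdriver_mid from where it was at the start of the episode above 0.03 m).
It fails at once if the accelerometer is moved by more than 30 mm (distance of accelerometer_mid from where it was at the start of the episode above 0.03 m).
It also fails if it takes over 69 s, if anything falls off the work surface, if the arm or the gripper's body presses on something with over 40 N, if the wrist force passes 120 N, or if a joint passes its speed limit or range.

ROBOT

A 6-joint arm with a two-finger parallel gripper is mounted at the origin on a cart in front of the work surface, level with it; the furniture and walls round the work are solid. World frame = base frame: x ahead of the robot, y to its left, z up, the work surface at z = 0. Lengths are in mm, angles in rad, forces in N, time in s.
With the tool pointing down it reaches from about 350 to 775 mm from the base axis. Payload 5.5 kg.
Tool frame: the origin (TCP) lies where the fingers leave the gripper's body, on its centre line; the fingertips stand 73 mm ahead of it and the grasp point (between the pads) lies 54 mm ahead of it; z points along the fingers, y is the line along which they close (so a half turn about z gives the same grasp; the last joint's range is limited). The gripper opens to 85 mm and grips with 20 to 120 N. Pads are 22 mm wide; open, the fingers measure 114 mm over their backs; the gripper's body (76 mm by 85 mm) begins 54 mm behind the grasp point. The pads swing forward as they close: fully open they stand 13 mm farther back than shut.
Start: joints at [-1.252, 0.313, 0.046, 1.304, 0, 1.431], TCP at [254.652, -515.574, 303.923] pointing down, gripper open.
Joint ranges: [-2.76, 2.76], [-0.86, 1.69], [-1.03, 1.26], [-2.2, 2.34], [-1.47, 1.5], [-3.14, 3.14]. Speed limits (rad/s): [2.57, 2.57, 3.14, 3.14, 3.14, 3.14].

INTERFACE

Orientations are given as a unit quaternion [w, x, y, z].
In Python, from workcell import manip gives the robot as it stands.
- The arm moves only by the tool servo_tool, never from a script. Its argument "moves" is a list of rows, each an object of numbers: "tx", "ty", "tz": the shift along the tool's x, y, z in m; "twist": the turn about the tool's z in rad. In form: [{"tx": .., "ty": .., "tz": .., "twist": ..}, ...]. A call has 1 to 12 rows; each row shifts and turns the commanded pose from where the row before left it, along the tool's axes as they then stand; what a row does not reach is not made up. A row lasts 1/12 s, in which the tool goes at most 41.7 mm and 7.16 degrees, less where a joint would pass 70% of its speed; a pose out of reach is approached as far as the arm can. A call with a gripper value outside its range is refused whole. "claw" is the finger opening in m, from 0 to 0.0854, set as the call begins (left out, the last holds). The fingers move at their own pace and stop on an object; "grip_force" is the grip in N (left out, the last holds). Time passes only in rows, so rows that do not move let the fingers close. It gives the time, the measured TCP pose, the force, the opening and the grip force at its end, in the units of the state.
- manip.get_state(): the state, without advancing time (a new reading comes with each control period).
- manip.snapshot(name): name is "scene" or "side" or "wrist"; returns the picture (384x512x3 uint8, blue, green, red); there is no depth.
- manip.camera_model(name): a dict with "intrinsics" (3x3 intrinsics, pixels), "extrinsics" (4x4, takes a point from camera to world coordinates); the wrist camera has in their place "T_tool_cam" (4x4, takes a point from camera to tool coordinates, whose origin is the TCP and whose axes are the flange's). Camera axes: x right, y up, looking along -z (the intrinsics and any distortion apply to the point x, -y, -z); pixel columns grow to the right and rows downward; lengths in mm; the calibration is good to about 2 mm. A picture is of the moment at which its call begins: read the wrist's pose just before it. camera_model takes no time and is no camera call.
- manip.hand_in(): hands the job in; it is judged then, once.
The state is a dict: "time": time; "joint_pos": joint angles; "dq": joint speeds; "joint_efforts": joint torques, N m; "position": TCP position; "ee_rot": TCP orientation; "ft_force": force on the tool from outside, world axes, zero at the start; "moment": the same for the moment, N m; "opening": finger opening in mm; "gripper_force": force on a finger pad.
Only numpy, scipy, OpenCV 4.12 (cv2) and the standard library are available. Lean on these libraries where they do the work, as an engineer would, in place of code of your own. Each camera call takes 0.05 s, during which the arm holds its last target. There are 200 camera calls.

## Working session

There is one attempt and no reset: what is moved stays moved. The work goes in short steps, Python scripts to look and compute and a tool call to move; the robot and the scene stay as the last step left them, time stands still between calls to the robot, and variables do not carry over. Pictures are saved under pics/ and viewed, at most 10 in all, crops included, and the job is handed in when it is done.

Besides the shell and the picture viewer there is one more tool, called after ">>>" in YAML: its name, and indented under it one key for each argument. servo_tool: Moves the arm, as the interface text tells. Its arguments: {"type":"object","properties":{"moves":{"type":"array"},"claw":{"type":"number"},"grip_force":{"type":"number"}},"required":["moves"]}

```bash
mkdir -p pics; cat > h.py <<'E'
import numpy as np, cv2
from scipy.spatial.transform import Rotation as R
from workcell import manip
def tool():
    s=manip.get_state(); q=np.array(s['ee_rot']); T=np.eye(4)
    T[:3,:3]=R.from_quat(q[[1,2,3,0]]).as_matrix(); T[:3,3]=s['position']; return T
def snap(name,fn=None):
    m=manip.camera_model(name)
    E=tool()@np.array(m['T_tool_cam']) if name=='wrist' else np.array(m['extrinsics'])
    im=manip.snapshot(name); K=np.array(m['intrinsics'])
    if fn: cv2.imwrite('pics/'+fn+'.png',im); np.savez('pics/'+fn+'.npz',E=E,K=K)
    return im,K,E
def load(fn):
    d=np.load('pics/'+fn+'.npz'); return cv2.imread('pics/'+fn+'.png'),d['K'],d['E']
def ray(K,E,u,v):
    d=np.linalg.inv(K)@[u,v,1]; d=E[:3,:3]@[d[0],-d[1],-d[2]]; return E[:3,3],d/np.linalg.norm(d)
def plane(K,E,u,v,z):
    o,d=ray(K,E,u,v); return o+d*(z-o[2])/d[2]
def proj(K,E,p):
    c=np.linalg.inv(E)@np.append(p,1); q=K@[c[0],-c[1],-c[2]]; return q[:2]/q[2]
def tri(*rs):
    A=0;b=0
    for o,d in rs: M=np.eye(3)-np.outer(d,d);A=A+M;b=b+M@o
    p=np.linalg.solve(A,b); return p,[np.linalg.norm((np.eye(3)-np.outer(d,d))@(p-o)) for o,d in rs]
def blobs(m,mina=30):
    n,l,s,c=cv2.connectedComponentsWithStats(m.astype(np.uint8))
    return [(s[i,4],c[i].round(1),s[i,:4]) for i in range(1,n) if s[i,4]>=mina]
E
python3 - <<'E'
from h import *
a=[snap(n,n+'0')[0] for n in('scene','side')]
print(manip.camera_model('wrist')); 
for n in('scene','side'): print(manip.camera_model(n))
s=manip.get_state();print(s)
E
```

```text
{'intrinsics': array([[300.39246075,   0.        , 257.29392565],
       [  0.        , 300.39246075, 193.10063188],
       [  0.        ,   0.        ,   1.        ]]), 'T_tool_cam': array([[ 1.50168714e-04,  9.48317279e-01,  3.17323678e-01,
         8.08124869e+01],
       [ 9.99999486e-01, -4.60691939e-04,  9.03536388e-04,
         1.01710322e-01],
       [ 1.00302763e-03,  3.17323379e-01, -9.48316860e-01,
        -7.09383482e+01],
       [ 0.00000000e+00,  0.00000000e+00,  0.00000000e+00,
         1.00000000e+00]])}
{'intrinsics': array([[352.23831005,   0.        , 256.25503168],
       [  0.        , 352.23831005, 193.33982134],
       [  0.        ,   0.        ,   1.        ]]), 'extrinsics': array([[-7.61987194e-01,  3.68515389e-01, -5.32514717e-01,
         3.39640802e+01],
       [-6.47470024e-01, -4.49495885e-01,  6.15415321e-01,
         5.72149573e+02],
       [-1.25731573e-02,  8.13725911e-01,  5.81112776e-01,
         5.47348463e+02],
       [ 0.00000000e+00,  0.00000000e+00,  0.00000000e+00,
         1.00000000e+00]])}
{'intrinsics': array([[457.15949914,   0.       
[... 504 characters left out ...]
 array([-1.25162395e+00,  3.13942530e-01,  4.50942767e-02,  1.30358561e+00,
       -1.26841247e-05,  1.43123326e+00]), 'dq': array([-8.42907035e-04,  6.36719983e-05,  2.01845112e-03, -1.03047359e-03,
        3.15677233e-04,  1.10501241e-03]), 'joint_efforts': array([ 2.00823830e-03, -4.81728637e+01,  2.99241596e+01,  1.28092009e-02,
       -1.95586049e-04, -1.14633188e-06]), 'position': array([ 254.52143903, -515.23168082,  303.08882123]), 'ee_rot': array([-8.14898524e-04,  9.73810018e-01,  2.27361779e-01, -7.97467718e-05]), 'ft_force': array([ 0.78227736, -0.09518194, -0.79240326]), 'moment': array([ 0.01657227, -0.04184478, -0.02013967]), 'gripper_force': 0.0, 'opening': 85.49288201649023}
```

View pics/scene0.png

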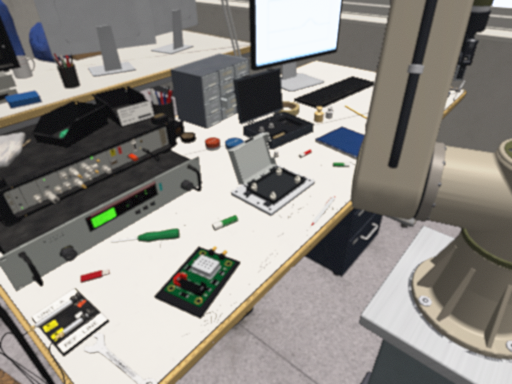

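View pics/side0.png

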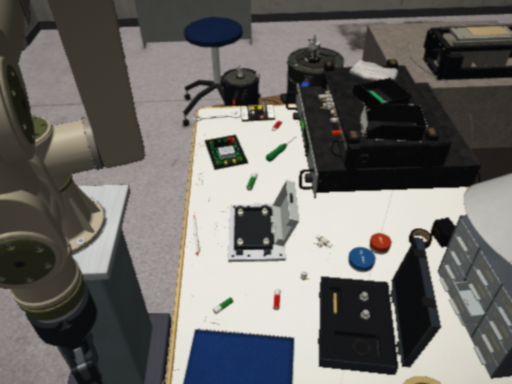

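The scene view shows the board on its pad at about (200,280), the housing at (272,188), green cells at (225,222) and (340,165), red cells at (95,276) and (305,153), and the screwdriver at (150,236). The side view shows the green cells at (252,182) and (223,305), the board at (227,152) and the housing at (258,230). The two green cells are the look-alikes, so I'll compare their sizes.

```bash
python3 - <<'E'
from h import *
for n,wins in (('side0',[(236,165,268,198),(205,290,240,320)]),('scene0',[(205,208,245,235),(325,155,355,175)])):
    im,K,E=load(n)
    for (x0,y0,x1,y1) in wins:
        sub=cv2.cvtColor(im,cv2.COLOR_BGR2HSV)[y0:y1,x0:x1]
        g=(sub[...,1]>110)&(abs(sub[...,0].astype(int)-65)<25)
        for a,c,b in blobs(g,12):
            ys,xs=np.nonzero(g); P=np.array([plane(K,E,x+x0,y+y0,8)[:2] for x,y in zip(xs,ys)])
            mu=P.mean(0); w,v=np.linalg.eigh(np.cov(P.T)); t=(P-mu)@v
            print(n,a,c+[x0,y0],'green part ctr',mu.round(1),'dims',np.ptp(t,axis=0).round(1),'dir',v[:,1].round(2))
im,K,E=load('side0')
f=lambda x0,y0,x1,y1:cv2.resize(im[y0:y1,x0:x1],(400,300),interpolation=cv2.INTER_CUBIC)
cv2.imwrite('pics/c1.png',np.vstack([np.hstack([f(232,160,272,190),f(205,290,245,320)]),np.hstack([f(195,125,275,185),f(220,175,310,265)])]))
for n,u,v,z in(('side',227,152,15),('side',247,230,26)): print(plane(K,E,u,v,z).round())
E
```

```text
side0 37 [251.1 181.7] green part ctr [506.3 137.6] dims [11.7 39. ] dir [0.29 0.96]
side0 48 [226.1 302.6] green part ctr [ 437.2 -263.9] dims [10.  27.9] dir [-0.77 -0.64]
scene0 60 [229.4 219.9] green part ctr [507.1 124.6] dims [16.2 37.1] dir [0.23 0.97]
scene0 14 [338.7 164.4] green part ctr [ 435.  -266.4] dims [ 7.6 23.3] dir [-0.86 -0.51]
[437. 272.  15.]
[490. -65.  26.]
```

View pics/c1.png

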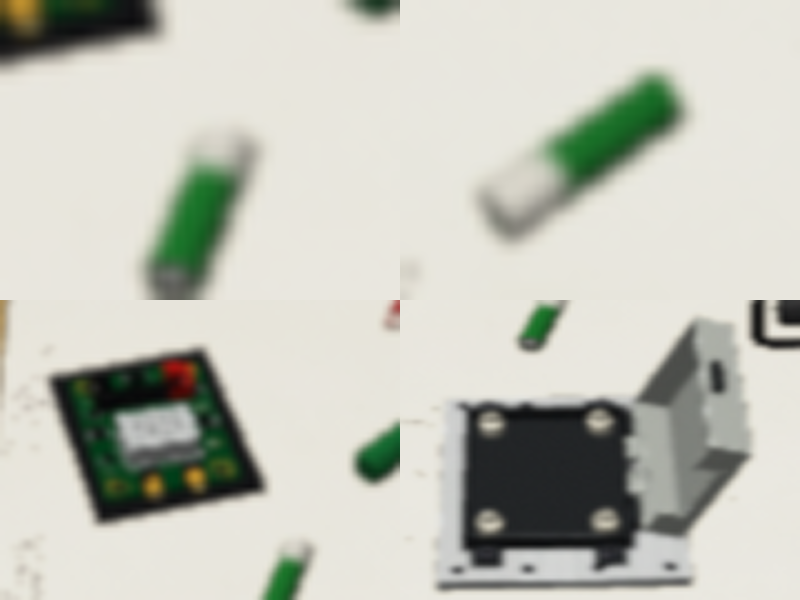

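The crop shows the near-board cell on the left, the mat-side cell on the right, and the board with its red holder end at +x and brass sockets at -y. The lengths need a closer view, so I'll swing the wrist camera over the scene.

>>> servo_tool:
  moves:
    - {"tx":0.028,"ty":-0.029}
    - {"tx":0.028,"ty":-0.029}
    - {"tx":0.028,"ty":-0.029}
    - {"tx":0.028,"ty":-0.029}
    - {"tx":0.028,"ty":-0.029}
    - {"tx":0.028,"ty":-0.029}
    - {"tx":0.028,"ty":-0.029}
    - {"tx":0.028,"ty":-0.029}
    - {"tx":0.028,"ty":-0.029}
    - {"tx":0.028,"ty":-0.029}
    - {"tx":0.028,"ty":-0.029}
    - {"tx":0.028,"ty":-0.029}

```text
schema error: expected keys tx, ty, tz, twist
```

>>> servo_tool:
  moves:
    - {"twist":-0.122}
    - {"twist":-0.122}
    - {"twist":-0.122}
    - {"twist":-0.122}
    - {"twist":-0.122}
    - {"twist":-0.122}
    - {"twist":-0.122}
    - {"twist":-0.122}
    - {"twist":-0.122}
    - {"twist":-0.122}
    - {"twist":-0.122}

```text
schema error: expected keys tx, ty, tz, twist
```

>>> servo_tool:
  moves:
    - {"twist":-0.122}
    - {"twist":-0.122}
    - {"twist":-0.122}
    - {"twist":-0.122}
    - {"twist":-0.122}
    - {"twist":-0.122}
    - {"twist":-0.122}
    - {"twist":-0.122}
    - {"twist":-0.122}
    - {"twist":-0.122}
    - {"twist":-0.122}

```text
schema error: expected keys tx, ty, tz, twist
```

```bash
python3 - <<'E'
from h import *
im,K,E=snap('wrist','w1'); print(tool().round(3)); print(manip.get_state()['joint_pos'])
E
```

```text
[[ 8.97000e-01  4.43000e-01 -0.00000e+00  2.54539e+02]
 [ 4.43000e-01 -8.97000e-01  1.00000e-03 -5.15285e+02]
 [ 0.00000e+00 -1.00000e-03 -1.00000e+00  3.03222e+02]
 [ 0.00000e+00  0.00000e+00  0.00000e+00  1.00000e+00]]
[-1.25162254e+00  3.13821001e-01  4.52497283e-02  1.30358723e+00
 -1.53674308e-05  1.43119587e+00]
```

View pics/w1.png

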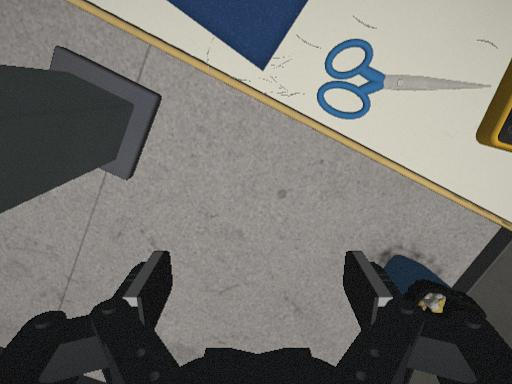

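The moves were refused because every key is required. This picture only shows the start view, so I'll repeat the moves in full.

>>> servo_tool:
  moves:
    - {"tx":0.028,"ty":-0.029,"tz":0,"twist":0}
    - {"tx":0.028,"ty":-0.029,"tz":0,"twist":0}
    - {"tx":0.028,"ty":-0.029,"tz":0,"twist":0}
    - {"tx":0.028,"ty":-0.029,"tz":0,"twist":0}
    - {"tx":0.028,"ty":-0.029,"tz":0,"twist":0}
    - {"tx":0.028,"ty":-0.029,"tz":0,"twist":0}
    - {"tx":0.028,"ty":-0.029,"tz":0,"twist":0}
    - {"tx":0.028,"ty":-0.029,"tz":0,"twist":0}
    - {"tx":0.028,"ty":-0.029,"tz":0,"twist":0}
    - {"tx":0.028,"ty":-0.029,"tz":0,"twist":0}
    - {"tx":0.028,"ty":-0.029,"tz":0,"twist":0}
    - {"tx":0.028,"ty":-0.029,"tz":0,"twist":0}

```text
time: 1.15
position: [401.7, -52.8, 303.9]
ee_rot: [0.0, 0.974, 0.227, 0.0]
ft_force: [1.1, -0.7, -1.1]
opening: 85.3
gripper_force: 0.0
```

>>> servo_tool:
  moves:
    - {"tx":0,"ty":0,"tz":0,"twist":-0.122}
    - {"tx":0,"ty":0,"tz":0,"twist":-0.122}
    - {"tx":0,"ty":0,"tz":0,"twist":-0.122}
    - {"tx":0,"ty":0,"tz":0,"twist":-0.122}
    - {"tx":0,"ty":0,"tz":0,"twist":-0.122}
    - {"tx":0,"ty":0,"tz":0,"twist":-0.122}
    - {"tx":0,"ty":0,"tz":0,"twist":-0.122}
    - {"tx":0,"ty":0,"tz":0,"twist":-0.122}
    - {"tx":0,"ty":0,"tz":0,"twist":-0.122}
    - {"tx":0,"ty":0,"tz":0,"twist":-0.122}
    - {"tx":0,"ty":0,"tz":0,"twist":-0.122}

```text
time: 2.07
position: [401.6, -54.7, 303.7]
ee_rot: [-0.0, 0.619, 0.785, -0.0]
ft_force: [-0.0, -0.5, -0.5]
opening: 85.6
gripper_force: 0.0
```

>>> servo_tool:
  moves:
    - {"tx":0,"ty":0,"tz":0,"twist":-0.122}
    - {"tx":0,"ty":0,"tz":0,"twist":-0.122}
    - {"tx":0,"ty":0,"tz":0,"twist":-0.122}
    - {"tx":0,"ty":0,"tz":0,"twist":-0.122}
    - {"tx":0,"ty":0,"tz":0,"twist":-0.122}
    - {"tx":0,"ty":0,"tz":0,"twist":-0.122}
    - {"tx":0,"ty":0,"tz":0,"twist":-0.122}
    - {"tx":0,"ty":0,"tz":0,"twist":-0.122}
    - {"tx":0,"ty":0,"tz":0,"twist":-0.122}
    - {"tx":0,"ty":0,"tz":0,"twist":-0.122}
    - {"tx":0,"ty":0,"tz":0,"twist":-0.122}

```text
time: 2.98
position: [401.6, -54.7, 303.7]
ee_rot: [-0.0, -0.004, 1.0, 0.0]
ft_force: [0.6, -0.9, -0.4]
opening: 85.5
gripper_force: 0.0
```

```bash
python3 - <<'E'
from h import *
im,K,E=snap('wrist','w1'); print(tool().round(3)); s=manip.get_state();print(s['time'],s['joint_pos'])
E
```

```text
[[-1.00000e+00 -1.30000e-02 -0.00000e+00  4.01576e+02]
 [-1.30000e-02  1.00000e+00  0.00000e+00 -5.46810e+01]
 [ 0.00000e+00  0.00000e+00 -1.00000e+00  3.03683e+02]
 [ 0.00000e+00  0.00000e+00  0.00000e+00  1.00000e+00]]
3.0333 [-3.33978646e-01 -1.54047932e-02 -3.44813420e-01  1.24184881e+00
 -9.41764283e-05 -3.46564236e-01]
```

View pics/w1.png

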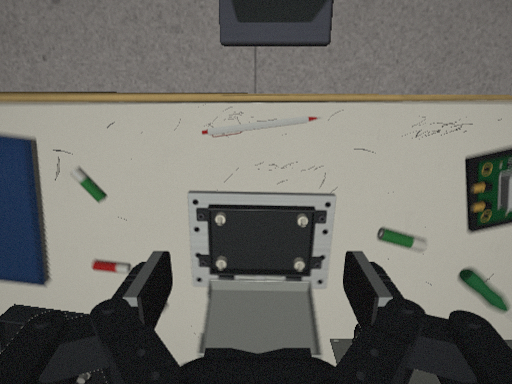

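The wrist view shows the housing tray with standoff heads at (220,218), (303,220), (221,263) and (299,265). The green cells are at (88,185) and (402,240); the left one looks shorter. Next I'll measure their lengths and the rough housing and board positions.

```bash
cat >> h.py <<'E'
def cellmeas(n,win,z=7.5):
    im,K,E=load(n); x0,y0,x1,y1=win
    sub=im[y0:y1,x0:x1].astype(int); hsv=cv2.cvtColor(im,cv2.COLOR_BGR2HSV)[y0:y1,x0:x1]
    bg=np.median(sub.reshape(-1,3),0); m=(abs(sub-bg).max(2)>22)
    g=(hsv[...,1]>110)&(abs(hsv[...,0].astype(int)-65)<25)
    n_,l,s,c=cv2.connectedComponentsWithStats(g.astype(np.uint8)); k=1+np.argmax(s[1:,4])
    ys,xs=np.nonzero(l==k); P=np.array([plane(K,E,x+x0,y+y0,z)[:2] for x,y in zip(xs,ys)])
    mu=P.mean(0); w,v=np.linalg.eigh(np.cov(P.T)); d=v[:,1]; t=(P-mu)@v
    n2,l2,s2,c2=cv2.connectedComponentsWithStats(m.astype(np.uint8)); k2=l2[l==k]; k2=np.bincount(k2).argmax()
    ys,xs=np.nonzero(l2==k2); Q=np.array([plane(K,E,x+x0,y+y0,z)[:2] for x,y in zip(xs,ys)]); tq=(Q-mu)@v
    return dict(green_ctr=mu,green_dims=np.ptp(t,axis=0),d=d,ang=np.arctan2(d[1],d[0]),all=(tq.min(0),tq.max(0)),mid=mu+v@((tq.min(0)+tq.max(0))/2))
E
python3 - <<'E'
from h import *
np.set_printoptions(precision=2,suppress=True)
for w in((60,155,120,215),(365,215,440,262)): print(cellmeas('w1',w))
im,K,E=load('w1')
for u,v in((220,218),(303,220),(221,263),(299,265)): print(plane(K,E,u,v,33))
g=cv2.cvtColor(im,cv2.COLOR_BGR2GRAY)
print(blobs((g[205:275,208:312]>140),10))
E
```

```text
{'green_ctr': array([ 438.32, -265.52]), 'green_dims': array([13.31, 28.82]), 'd': array([-0.79, -0.61]), 'ang': np.float64(-2.4803633963086877), 'all': (array([ -9.73, -18.76]), array([ 8.6 , 32.24])), 'mid': array([ 432.66, -269.21])}
{'green_ctr': array([505.23, 136.6 ]), 'green_dims': array([14.1 , 42.53]), 'd': array([0.3 , 0.95]), 'ang': np.float64(1.262258986818524), 'all': (array([-11.28, -30.62]), array([11.98, 41.42])), 'mid': array([506.53, 141.85])}
[ 466.16 -100.28   33.  ]
[468.14   2.27  33.  ]
[ 529.65 -101.01   33.  ]
[531.95   0.61  33.  ]
[(np.int32(55), array([11.7, 13.6]), array([ 7, 10, 10,  8], dtype=int32)), (np.int32(56), array([94.3, 15.3]), array([90, 12, 10,  8], dtype=int32)), (np.int32(49), array([12.7, 58.3]), array([ 9, 55,  9,  8], dtype=int32)), (np.int32(46), array([91.1, 59.7]), array([87, 57,  9,  7], dtype=int32))]
```

The shorter cell, 51 mm at (88,185) in the wrist view, is the target; the other is 72 mm. Now a look at the board from above.

>>> servo_tool:
  moves:
    - {"tx":0,"ty":0.04,"tz":0,"twist":0}
    - {"tx":0,"ty":0.04,"tz":0,"twist":0}
    - {"tx":0,"ty":0.04,"tz":0,"twist":0}
    - {"tx":0,"ty":0.04,"tz":0,"twist":0}
    - {"tx":0,"ty":0.04,"tz":0.01,"twist":0}
    - {"tx":0,"ty":0.04,"tz":0.02,"twist":0}
    - {"tx":0,"ty":0.04,"tz":0.02,"twist":0}
    - {"tx":0,"ty":0.02,"tz":0.02,"twist":0}
    - {"tx":0,"ty":0,"tz":0,"twist":0}
    - {"tx":0,"ty":0,"tz":0,"twist":0}

```text
time: 3.87
position: [400.2, 240.4, 235.2]
ee_rot: [-0.002, -0.001, 1.0, -0.001]
ft_force: [-0.1, 0.2, 0.2]
opening: 85.8
gripper_force: 0.0
```

```bash
python3 - <<'E'
from h import *
snap('wrist','w2')
E
```

>>> servo_tool:
  moves:
    - {"tx":-0.02,"ty":0.04,"tz":0.02,"twist":0}
    - {"tx":-0.02,"ty":0.03,"tz":0.02,"twist":0}
    - {"tx":0,"ty":0,"tz":0,"twist":0}
    - {"tx":0,"ty":0,"tz":0,"twist":0}

```text
time: 4.25
position: [439.2, 303.4, 198.5]
ee_rot: [-0.001, 0.0, 1.0, -0.001]
ft_force: [-0.5, -1.0, 0.3]
opening: 85.5
gripper_force: 0.0
```

```bash
python3 - <<'E'
from h import *
a,K,E=snap('wrist','w3'); print(tool().round(2)[:,3])
b=load('w2')[0]
cv2.imwrite('pics/c2.png',np.vstack([np.hstack([b,a])[:, :]])[:, :])
cv2.imwrite('pics/c2.png',cv2.resize(cv2.imread('pics/c2.png'),(800,300),interpolation=cv2.INTER_AREA))
E
```

```text
[438.79 302.91 199.61   1.  ]
```

View pics/c2.png

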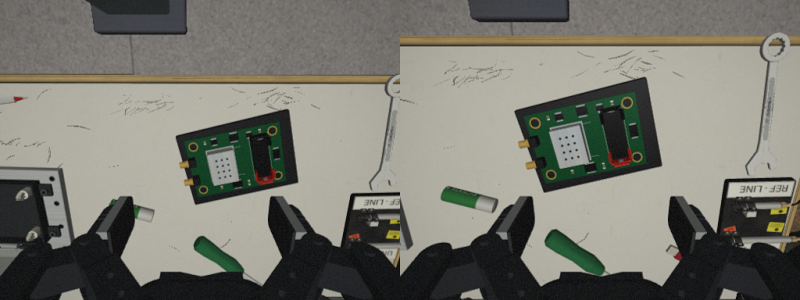

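The crop shows the board in both views: the can at about (220,165)/(568,145) and gold-ringed holes at its corners. I'll detect the holes and the can's top by colour and triangulate them.

```bash
python3 - <<'E'
from h import *
np.set_printoptions(precision=2,suppress=True)
out={}
for n,win in(('w2',(222,130,390,270)),('w3',(140,90,345,255))):
    im,K,E=load(n); x0,y0,x1,y1=win; s=im[y0:y1,x0:x1]; h=cv2.cvtColor(s,cv2.COLOR_BGR2HSV).astype(int)
    m=(h[...,0]>15)&(h[...,0]<38)&(h[...,1]>80)&(h[...,2]>70)
    m=cv2.morphologyEx(m.astype(np.uint8),cv2.MORPH_CLOSE,np.ones((3,3)))
    print(n,[(a,c+[x0,y0],b[2:]) for a,c,b in blobs(m,8)])
    g=(h[...,1]<45)&(h[...,2]>110)
    g=cv2.morphologyEx(g.astype(np.uint8),cv2.MORPH_OPEN,np.ones((3,3)))
    g=cv2.morphologyEx(g,cv2.MORPH_CLOSE,np.ones((5,5)))
    nn,l,st,c=cv2.connectedComponentsWithStats(g)
    for i in range(1,nn):
        if 600<st[i,4]<6000:
            r=cv2.minAreaRect(np.argwhere(l==i)[:,::-1].astype(np.float32)); print('can',st[i,4],np.array(r[0])+[x0,y0],r[1:])
            out[n]=np.array(r[0])+[x0,y0]; 
E
```

```text
w2 [(np.int32(74), array([348.1, 167. ]), array([13, 13], dtype=int32)), (np.int32(74), array([247. , 187.5]), array([13, 12], dtype=int32)), (np.int32(95), array([235.7, 210.3]), array([12, 10], dtype=int32)), (np.int32(45), array([357.2, 223.8]), array([10, 11], dtype=int32)), (np.int32(90), array([241.4, 232.8]), array([12, 10], dtype=int32)), (np.int32(66), array([259.8, 242.5]), array([12, 12], dtype=int32))]
can 1403 [285.23 214.65] ((40.596038818359375, 35.10478210449219), 78.69007110595703)
w3 [(np.int32(99), array([290.2, 130.8]), array([15, 15], dtype=int32)), (np.int32(100), array([172.3, 157. ]), array([15, 15], dtype=int32)), (np.int32(124), array([158.1, 183.8]), array([15, 12], dtype=int32)), (np.int32(78), array([303.5, 200.5]), array([13, 14], dtype=int32)), (np.int32(113), array([167.3, 211.1]), array([14, 12], dtype=int32)), (np.int32(81), array([192.8, 222.8]), array([14, 13], dtype=int32))]
can 1970 [216.  188.5] ((51.90262222290039, 40.018375396728516), 75.96376037597656)
```

```bash
python3 - <<'E'
from h import *
np.set_printoptions(precision=2,suppress=True)
i2,K,E2=load('w2');i3,K,E3=load('w3')
A=dict(h0=(348.1,167),h1=(357.2,223.8),h2=(247,187.5),h3=(259.8,242.5),can=(285.2,214.6))
B=dict(h0=(290.2,130.8),h1=(303.5,200.5),h2=(172.3,157),h3=(192.8,222.8),can=(216,188.5))
P={}
for k in A:
    p,e=tri(ray(K,E2,*A[k]),ray(K,E3,*B[k])); P[k]=plane(K,E3,*B[k],26 if k=='can' else 11); Q=plane(K,E2,*A[k],26 if k=='can' else 11)
    print(k,p,e,'plane',P[k],Q)
d=lambda a,b:(P[a]-P[b])[:2]
for a,b in(('h0','h2'),('h1','h3'),('h1','h0'),('h3','h2')): v=d(a,b); print(a,b,np.hypot(*v),np.arctan2(v[1],v[0]))
print('T',tool()[:3,3])
E
```

```text
h0 [386.98 330.41  14.2 ] [np.float64(0.24760558611770606), np.float64(0.24760558611767222)] plane [387.14 330.88  11.  ] [387.95 331.28  11.  ]
h1 [446.62 343.87  19.73] [np.float64(0.24533051459021987), np.float64(0.24533051459018856)] plane [450.01 345.2   11.  ] [450.29 347.11  11.  ]
h2 [409.24 229.35  12.92] [np.float64(0.024423361430983555), np.float64(0.024423361430910843)] plane [409.65 228.79  11.  ] [409.81 229.29  11.  ]
h3 [471.53 242.82  13.11] [np.float64(0.23444579107847477), np.float64(0.2344457910785049)] plane [472.22 242.42  11.  ] [472.89 242.78  11.  ]
can [433.43 267.97  26.72] [np.float64(0.0863992158411787), np.float64(0.08639921584122441)] plane [433.74 267.83  26.  ] [433.64 268.07  26.  ]
h0 h2 104.54291171741974 1.7878188131884063
h1 h3 105.16150852446866 1.7836533876756466
h1 h0 64.4757015284539 0.22401485799306844
h3 h2 64.03630152631897 0.2144169285113718
T [438.79 302.91 199.61]
```

The board's yaw is about 0.217 rad and the can's centre is at (433.6, 268.0), top z about 26.7, which agrees with the text. I'll approach with a narrow opening so the fingers clear the holder walls.

>>> servo_tool:
  moves:
    - {"tx":0,"ty":0,"tz":0,"twist":-0.11}
    - {"tx":0,"ty":0,"tz":0,"twist":-0.107}
    - {"tx":0.006,"ty":-0.016,"tz":0.025,"twist":0}
    - {"tx":0.0065,"ty":-0.017,"tz":0.03,"twist":0}
    - {"tx":0,"ty":0,"tz":0.025,"twist":0}
    - {"tx":0,"ty":0,"tz":0,"twist":0}
    - {"tx":0,"ty":0,"tz":0,"twist":0}
  claw: 0.047
  grip_force: 40

```text
time: 4.88
position: [432.9, 267.5, 120.6]
ee_rot: [-0.0, -0.108, 0.994, -0.0]
ft_force: [0.8, -0.1, 1.0]
opening: 47.2
gripper_force: 0.0
```

```bash
python3 - <<'E'
from h import *
np.set_printoptions(precision=3,suppress=True)
T=tool(); print(T, 'yaw',np.arctan2(-T[1,0],-T[0,0])); d=T[:3,:3].T@(np.array([433.6,268,85])-T[:3,3]); print(d, manip.get_state()['opening'])
E
```

```text
[[ -0.977  -0.214  -0.001 432.928]
 [ -0.214   0.977  -0.    267.531]
 [  0.001  -0.     -1.    120.62 ]
 [  0.      0.      0.      1.   ]] yaw 0.21580759282472198
[-0.777  0.322 35.619] 47.22596028588126
```

>>> servo_tool:
  moves:
    - {"tx":-0.0008,"ty":0.0003,"tz":0.015,"twist":0}
    - {"tx":0,"ty":0,"tz":0.012,"twist":0}
    - {"tx":0,"ty":0,"tz":0.0085,"twist":0}
    - {"tx":0,"ty":0,"tz":0,"twist":0}
    - {"tx":0,"ty":0,"tz":0,"twist":0}

```text
time: 5.3
position: [434.6, 269.6, 85.4]
ee_rot: [0.001, -0.109, 0.994, 0.0]
ft_force: [-0.2, 0.2, -1.0]
opening: 46.8
gripper_force: 0.0
```

>>> servo_tool:
  moves:
    - {"tx":0,"ty":0,"tz":0,"twist":0}
    - {"tx":0,"ty":0,"tz":0,"twist":0}
    - {"tx":0,"ty":0,"tz":0,"twist":0}
    - {"tx":0,"ty":0,"tz":0,"twist":0}
    - {"tx":0,"ty":0,"tz":0,"twist":0}
    - {"tx":0,"ty":0,"tz":0,"twist":0}
  claw: 0.025
  grip_force: 60

```text
time: 5.8
position: [435.0, 269.8, 85.7]
ee_rot: [0.001, -0.109, 0.994, 0.0]
ft_force: [-1.3, -0.6, 5.8]
opening: 32.3
gripper_force: 60.5
```

>>> servo_tool:
  moves:
    - {"tx":0,"ty":0,"tz":-0.005,"twist":0}
    - {"tx":0,"ty":0,"tz":-0.01,"twist":0}
    - {"tx":0,"ty":0,"tz":-0.02,"twist":0}
    - {"tx":0,"ty":0,"tz":-0.03,"twist":0}
    - {"tx":0,"ty":0,"tz":-0.035,"twist":0}
    - {"tx":0,"ty":0,"tz":-0.03,"twist":0}
    - {"tx":0,"ty":0,"tz":0,"twist":0}

```text
time: 6.38
position: [436.8, 270.7, 221.3]
ee_rot: [0.005, -0.109, 0.994, 0.002]
ft_force: [0.1, 0.2, -1.2]
opening: 32.5
gripper_force: 59.8
```

```bash
python3 - <<'E'
from h import *
a,K,E=snap('wrist','w4'); print(tool().round(3)); b=snap('side','s4')[0]
cv2.imwrite('pics/c4.png',np.hstack([a[:, :],b])[:, :]); c=cv2.imread('pics/c4.png'); cv2.imwrite('pics/c4.png',cv2.resize(c,(800,300)))
E
```

```text
[[-9.76000e-01 -2.17000e-01  7.00000e-03  4.36030e+02]
 [-2.17000e-01  9.76000e-01  3.00000e-03  2.70303e+02]
 [-8.00000e-03  1.00000e-03 -1.00000e+00  2.18447e+02]
 [ 0.00000e+00  0.00000e+00  0.00000e+00  1.00000e+00]]
```

View pics/c4.png

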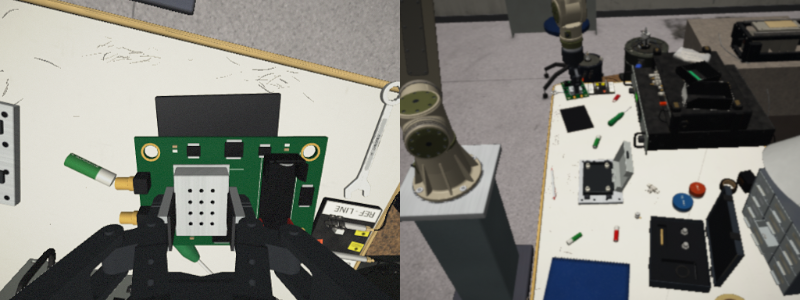

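The board is held square between the fingers, with holes visible at about (150,150) and (311,150) in the left half. I'll measure where it sits in the tool frame and get the housing pose from w1.

```bash
cat >> h.py <<'E'
def rings(im,win,mina=8):
    x0,y0,x1,y1=win; h=cv2.cvtColor(im[y0:y1,x0:x1],cv2.COLOR_BGR2HSV).astype(int)
    m=(h[...,0]>15)&(h[...,0]<38)&(h[...,1]>80)&(h[...,2]>70)
    m=cv2.morphologyEx(m.astype(np.uint8),cv2.MORPH_CLOSE,np.ones((3,3)))
    return [(a,c+[x0,y0],b) for a,c,b in blobs(m,mina)]
E
python3 - <<'E'
from h import *
np.set_printoptions(precision=3,suppress=True)
im,K,E=load('w4'); m=manip.camera_model('wrist'); Tt=np.array(m['T_tool_cam'])
for a,c,b in rings(im,(165,165,430,215),20):
    o,d=ray(K,Tt,*c); print(a,c,b, [ (o+d*(z-o[2])/d[2]) for z in(72.5,74.5,76.5)])
im,K,E=load('w1')
P=np.array([plane(K,E,u+208,v+205,33)[:2] for u,v in((94.3,15.3),(91.1,59.7),(11.7,13.6),(12.7,58.3))]);print(P,P.mean(0))
for a,b in((0,2),(1,3),(1,0),(3,2)): v=P[a]-P[b]; print(np.hypot(*v),np.arctan2(v[1],v[0]))
E
```

```text
218 [192.  194.5] [15 18 25 24] [array([ 33.775, -33.088,  72.5  ]), array([ 33.094, -33.545,  74.5  ]), array([ 32.412, -34.002,  76.5  ])]
222 [397.5 194.2] [220  18  25  24] [array([33.911, 70.583, 72.5  ]), array([33.232, 71.572, 74.5  ]), array([32.553, 72.56 , 76.5  ])]
21 [223.7 187.3] [56 21  6  4] [array([ 37.577, -16.968,  72.5  ]), array([ 36.949, -17.2  ,  74.5  ]), array([ 36.321, -17.432,  76.5  ])]
24 [366.5 190.5] [199  24   6   4] [array([35.878, 54.708, 72.5  ]), array([35.226, 55.475, 74.5  ]), array([34.574, 56.242, 76.5  ])]
[[ 468.545    1.424]
 [ 531.5      0.714]
 [ 466.97  -100.673]
 [ 530.096 -101.409]] [499.278 -49.986]
102.10877086641969 1.5553624777706287
102.13299810579268 1.5570532570105815
62.95815840311541 -0.011274675530301516
63.13074589319276 -0.011667499464480695
```

>>> servo_tool:
  moves:
    - {"tx":0.01,"ty":-0.03,"tz":-0.02,"twist":0.1}
    - {"tx":0.0,"ty":-0.035,"tz":-0.02,"twist":0.117}
    - {"tx":0,"ty":-0.035,"tz":0,"twist":0}
    - {"tx":0,"ty":-0.035,"tz":0,"twist":0}
    - {"tx":0,"ty":-0.005,"tz":0,"twist":0}
    - {"tx":0,"ty":0,"tz":0,"twist":0}
    - {"tx":0,"ty":0,"tz":0,"twist":0}

```text
time: 7.07
position: [434.3, 128.0, 253.1]
ee_rot: [-0.001, 0.0, 1.0, 0.0]
ft_force: [-0.1, -0.3, -1.6]
opening: 32.3
gripper_force: 60.4
```

```bash
python3 - <<'E'
from h import *
a,K,E=snap('wrist','w5'); print(tool().round(3)); 
print(manip.get_state()['joint_pos'].round(2))
E
```

```text
[[-1.00000e+00 -1.00000e-03 -2.00000e-03  4.34492e+02]
 [-1.00000e-03  1.00000e+00  0.00000e+00  1.28586e+02]
 [ 2.00000e-03  0.00000e+00 -1.00000e+00  2.53201e+02]
 [ 0.00000e+00  0.00000e+00  0.00000e+00  1.00000e+00]]
[ 0.11  0.1  -0.35  1.12  0.    0.11]
```

View pics/w5.png

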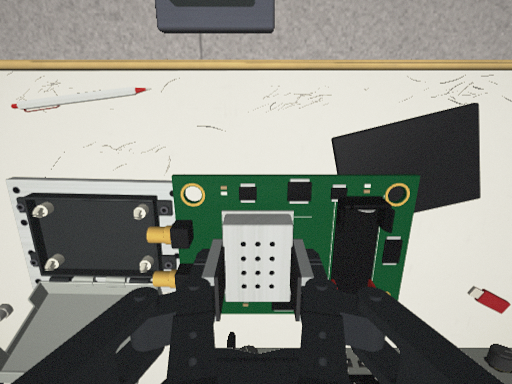

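w5 shows the standoff heads at about (41,210), (140,212), (57,262) and (146,265), with the board still square in the grip. I'll triangulate w1 against w5.

```bash
python3 - <<'E'
from h import *
np.set_printoptions(precision=2,suppress=True)
i5,K,E5=load('w5'); i1,K,E1=load('w1')
g=cv2.cvtColor(i5,cv2.COLOR_BGR2GRAY)
S={}
B5=[(a,c,b) for a,c,b in blobs(g[198:277,34:160]>125,15)]
for a,c,b in B5: print(a,c+[34,198],b[2:])
A1=np.array([(94.3,15.3),(91.1,59.7),(11.7,13.6),(12.7,58.3)])+[208,205]
guess=[(140,212),(146,265),(41,210),(57,262)]
Z=[]
for k,(gu,a) in enumerate(zip(guess,A1)):
    c=min((c+[34,198] for _,c,b in B5 if b[2]<25),key=lambda q:np.hypot(*(q-gu)))
    p,e=tri(ray(K,E1,*a),ray(K,E5,*c)); Z.append(p); print(k,c,p,e,[plane(K,E5,*c,z)[:2] for z in(28,31,34)])
for z in(28,31,34):
  for n,pts,KE in(('w1',A1,E1),):
    P=np.array([plane(K,KE,*q,z)[:2] for q in pts]); print(n,z,P.mean(0),np.linalg.norm(P[0]-P[2]),np.linalg.norm(P[1]-P[0]))
E
```

```text
111 [ 40.2 210.3] [14 13]
124 [139. 212.] [13 15]
185 [153.1 235. ] [14 15]
114 [ 51.6 263.1] [14 16]
115 [144.5 264.3] [12 17]
72 [ 37.7 272.3] [16 11]
26 [156.2 274.6] [7 4]
0 [139. 212.] [471.33   2.33  27.59] [np.float64(0.38010347697123975), np.float64(0.38010347697135893)] [array([471.57,   2.43]), array([470.36,   3.69]), array([469.15,   4.96])]
1 [144.5 264.3] [534.01   1.34  29.3 ] [np.float64(0.18432665474301463), np.float64(0.18432665474285867)] [array([535.04,   0.74]), array([533.18,   2.02]), array([531.33,   3.31])]
2 [ 40.2 210.3] [ 469.11 -101.27   28.6 ] [np.float64(0.21601844459959652), np.float64(0.21601844459953243)] [array([ 469.58, -101.82]), array([468.39, -99.5 ]), array([467.2 , -97.17])]
3 [ 51.6 263.1] [ 531.94 -101.79   30.2 ] [np.float64(0.09976984227924032), np.float64(0.09976984227925811)] [array([ 533.41, -103.55]), array([ 531.57, -101.21]), array([529.73, -98.87])]
w1 28 [501.91 -49.9 ] 103.6030546261969 63.87950289535627
w1 31 [500.33 -49.95] 102.70648437033056 63.32669620001169
w1 34 [498.75 -50.  ] 101.80991411446425 62.77388950466722
```

The housing centre is about (501.5, -49.8) with yaw about -0.017, and the board's centre in the tool is (1.7, 18.8). That puts the TCP target at (502.9, -68.6).

>>> servo_tool:
  moves:
    - {"tx":-0.014,"ty":-0.036,"tz":0,"twist":0}
    - {"tx":-0.014,"ty":-0.036,"tz":0,"twist":0}
    - {"tx":-0.014,"ty":-0.036,"tz":0,"twist":0}
    - {"tx":-0.014,"ty":-0.036,"tz":0,"twist":0}
    - {"tx":-0.012,"ty":-0.035,"tz":0,"twist":0.009}
    - {"tx":0,"ty":-0.018,"tz":0.02,"twist":0.009}
    - {"tx":0,"ty":0,"tz":0.035,"twist":0}
    - {"tx":0,"ty":0,"tz":0.035,"twist":0}
    - {"tx":0,"ty":0,"tz":0.02,"twist":0}
    - {"tx":0,"ty":0,"tz":0,"twist":0}
    - {"tx":0,"ty":0,"tz":0,"twist":0}
    - {"tx":0,"ty":0,"tz":0,"twist":0}

```text
time: 8.12
position: [504.1, -68.0, 145.1]
ee_rot: [0.001, 0.008, 1.0, -0.0]
ft_force: [1.3, -0.2, -1.2]
opening: 32.5
gripper_force: 60.5
```

```bash
python3 - <<'E'
from h import *
np.set_printoptions(precision=3,suppress=True)
a,K,E=snap('wrist','w6');T=tool(); print(T,'yaw',np.arctan2(-T[1,0],-T[0,0])); print(T[:3,:3].T@(np.array([502.9,-68.6,122])-T[:3,3]),manip.get_state()['ft_force'])
Tt=np.array(manip.camera_model('wrist')['T_tool_cam'])
for A,c,b in rings(a,(165,165,430,215),60):
    o,d=ray(K,Tt,*c); print(c,o+d*(73-o[2])/d[2])
E
```

```text
[[ -1.      0.015   0.003 504.501]
 [  0.015   1.     -0.001 -68.318]
 [ -0.003  -0.001  -1.    145.705]
 [  0.      0.      0.      1.   ]] yaw -0.015311891493325241
[ 1.661 -0.289 23.7  ] [ 1.157 -0.56  -1.302]
[192.1 194.2] [ 33.71 -33.33  73.  ]
[397.4 194.1] [33.739 70.572 73.   ]
```

>>> servo_tool:
  moves:
    - {"tx":0.0016,"ty":-0.0003,"tz":0.008,"twist":0.001}
    - {"tx":0,"ty":0,"tz":0.008,"twist":0}
    - {"tx":0,"ty":0,"tz":0.007,"twist":0}
    - {"tx":0,"ty":0,"tz":0,"twist":0}
    - {"tx":0,"ty":0,"tz":0,"twist":0}
    - {"tx":0,"ty":0,"tz":0,"twist":0}

```text
time: 8.67
position: [501.4, -69.1, 121.1]
ee_rot: [-0.0, 0.009, 1.0, -0.0]
ft_force: [0.3, 0.3, -1.4]
opening: 32.7
gripper_force: 60.6
```

```bash
python3 - <<'E'
from h import *
np.set_printoptions(precision=3,suppress=True)
a=snap('side','s7')[0]; b=snap('scene','sc7')[0]; T=tool(); print(T,T[:3,:3].T@(np.array([502.9,-68.6,122])-T[:3,3]))
cv2.imwrite('pics/c7.png',np.hstack([cv2.resize(a[180:280,210:310],(400,400),interpolation=cv2.INTER_CUBIC),cv2.resize(b[130:230,220:320],(400,400),interpolation=cv2.INTER_CUBIC)]))
E
```

```text
[[ -1.      0.018   0.    501.643]
 [  0.018   1.     -0.    -69.147]
 [ -0.     -0.     -1.    121.339]
 [  0.      0.      0.      1.   ]] [-1.247  0.569 -0.661]
```

View pics/c7.png

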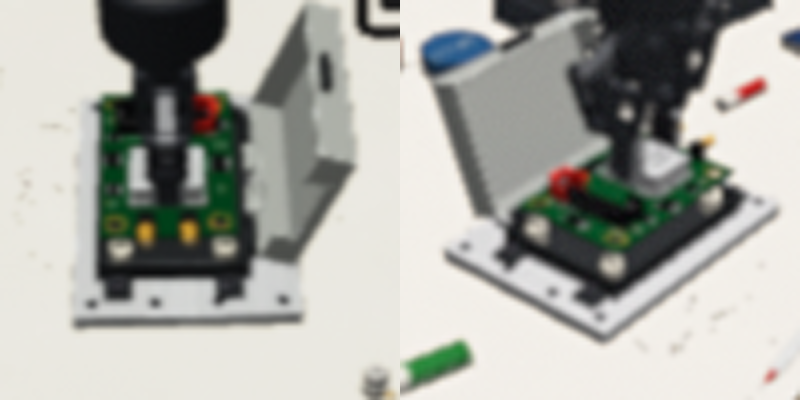

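The crops show the holes right above the heads: side view rings at (116,222) and (224,222), heads below at (120,248) and (225,247). The board is about 1 mm short in x, which agrees with the state. I'll correct that, then descend gently.

>>> servo_tool:
  moves:
    - {"tx":-0.0012,"ty":0.0005,"tz":0.003,"twist":0}
    - {"tx":0,"ty":0,"tz":0.003,"twist":0}
    - {"tx":0,"ty":0,"tz":0,"twist":0}
    - {"tx":0,"ty":0,"tz":0,"twist":0}
    - {"tx":0,"ty":0,"tz":0,"twist":0}

```text
time: 9.18
position: [502.6, -68.5, 115.0]
ee_rot: [-0.0, 0.009, 1.0, -0.0]
ft_force: [-0.4, -0.0, -1.7]
opening: 32.3
gripper_force: 60.6
```

>>> servo_tool:
  moves:
    - {"tx":0,"ty":0,"tz":0.002,"twist":0}
    - {"tx":0,"ty":0,"tz":0,"twist":0}
    - {"tx":0,"ty":0,"tz":0,"twist":0}

```text
time: 9.43
position: [503.0, -68.7, 113.2]
ee_rot: [0.0, 0.009, 1.0, -0.0]
ft_force: [0.5, -0.0, -1.6]
opening: 32.6
gripper_force: 60.6
```

>>> servo_tool:
  moves:
    - {"tx":0,"ty":0,"tz":0.002,"twist":0}
    - {"tx":0,"ty":0,"tz":0,"twist":0}
    - {"tx":0,"ty":0,"tz":0,"twist":0}

```text
time: 9.68
position: [503.5, -68.9, 111.5]
ee_rot: [0.001, 0.009, 1.0, -0.0]
ft_force: [2.5, -1.4, -0.1]
opening: 32.3
gripper_force: 60.7
```

```bash
python3 - <<'E'
from h import *
np.set_printoptions(precision=3,suppress=True)
snap('side','s8'); T=tool(); print(T,T[:3,:3].T@(np.array([502.9,-68.6,122])-T[:3,3]));s=manip.get_state();print(s['ft_force'],s['moment'])
E
```

```text
[[ -1.      0.018   0.002 503.416]
 [  0.018   1.     -0.001 -68.902]
 [ -0.002  -0.001  -1.    111.475]
 [  0.      0.      0.      1.   ]] [  0.503   0.286 -10.526]
[ 2.791 -1.255 -0.332] [-0.272 -0.608 -0.132]
```

>>> servo_tool:
  moves:
    - {"tx":-0.0006,"ty":-0.0004,"tz":0.001,"twist":0}
    - {"tx":0,"ty":0,"tz":0,"twist":0}
    - {"tx":0,"ty":0,"tz":0,"twist":0}

```text
time: 9.98
position: [503.9, -69.2, 110.4]
ee_rot: [0.001, 0.009, 1.0, -0.0]
ft_force: [3.4, -2.0, -0.5]
opening: 32.1
gripper_force: 60.8
```

>>> servo_tool:
  moves:
    - {"tx":-0.0004,"ty":-0.0003,"tz":0.0015,"twist":0}
    - {"tx":0,"ty":0,"tz":0,"twist":0}
    - {"tx":0,"ty":0,"tz":0,"twist":0}

```text
time: 10.23
position: [504.1, -69.5, 109.1]
ee_rot: [0.001, 0.009, 1.0, -0.0]
ft_force: [3.8, -1.9, 4.0]
opening: 32.5
gripper_force: 61.2
```

```bash
python3 - <<'E'
from h import *
np.set_printoptions(precision=3,suppress=True)
a=snap('wrist','w9')[0];T=tool(); print(T);s=manip.get_state();print(s['ft_force'],s['moment'])
m=manip.camera_model('wrist');Tt=np.array(m['T_tool_cam']);K=np.array(m['intrinsics'])
for A,c,b in rings(a,(165,165,430,215),60):
    o,d=ray(K,Tt,*c); print(c,o+d*(73-o[2])/d[2])
E
```

```text
[[ -1.      0.018   0.001 504.123]
 [  0.018   1.     -0.001 -69.514]
 [ -0.001  -0.001  -1.    109.076]
 [  0.      0.      0.      1.   ]]
[ 2.89  -1.364  4.234] [-0.298 -0.547 -0.202]
[192.1 194.2] [ 33.71  -33.332  73.   ]
[397.2 194.3] [33.633 70.484 73.   ]
```

>>> servo_tool:
  moves:
    - {"tx":-0.0006,"ty":-0.0006,"tz":0.001,"twist":0}
    - {"tx":0,"ty":0,"tz":0.001,"twist":0}
    - {"tx":0,"ty":0,"tz":0.0,"twist":0}
  grip_force: 90

```text
time: 10.53
position: [504.0, -69.7, 106.2]
ee_rot: [-0.0, 0.009, 1.0, 0.0]
ft_force: [3.9, -1.1, -1.3]
opening: 31.5
gripper_force: 92.1
```

>>> servo_tool:
  moves:
    - {"tx":0,"ty":0,"tz":0.001,"twist":0}
    - {"tx":0,"ty":0,"tz":0.001,"twist":0}
    - {"tx":0,"ty":0,"tz":0.0,"twist":0}

```text
time: 10.78
position: [503.8, -69.7, 104.0]
ee_rot: [-0.001, 0.009, 1.0, 0.0]
ft_force: [2.9, -0.9, -2.5]
opening: 31.7
gripper_force: 92.0
```

>>> servo_tool:
  moves:
    - {"tx":0,"ty":0,"tz":0.001,"twist":0}
    - {"tx":0,"ty":0,"tz":0.001,"twist":0}
    - {"tx":0,"ty":0,"tz":0.0,"twist":0}

```text
time: 11.03
position: [503.9, -69.7, 103.9]
ee_rot: [-0.0, 0.009, 1.0, 0.0]
ft_force: [-2.9, -0.3, 13.1]
opening: 31.4
gripper_force: 93.9
```

>>> servo_tool:
  moves:
    - {"tx":0,"ty":0,"tz":0.001,"twist":0}
    - {"tx":0,"ty":0,"tz":0.0,"twist":0}
    - {"tx":0,"ty":0,"tz":0.0,"twist":0}

```text
time: 11.28
position: [503.9, -69.7, 103.8]
ee_rot: [0.0, 0.009, 1.0, -0.0]
ft_force: [-4.6, 0.9, 20.8]
opening: 31.5
gripper_force: 94.9
```

```bash
python3 - <<'E'
from h import *
np.set_printoptions(precision=3,suppress=True)
a,K,E=snap('wrist','w10');T=tool(); print(T);s=manip.get_state();print(s['ft_force'],s['moment'])
m=manip.camera_model('wrist');Tt=np.array(m['T_tool_cam']);K=np.array(m['intrinsics'])
for A,c,b in rings(a,(165,165,430,230),60):
    o,d=ray(K,Tt,*c); print(A,c,o+d*(73-o[2])/d[2])
b=snap('side','s10')[0];c=snap('scene','sc10')[0]
cv2.imwrite('pics/c10.png',np.hstack([cv2.resize(b[185:265,215:295],(400,400),interpolation=cv2.INTER_CUBIC),cv2.resize(a[150:250,165:265],(400,400),interpolation=cv2.INTER_CUBIC)]))
E
```

```text
[[ -1.      0.018   0.    503.857]
 [  0.018   1.     -0.    -69.682]
 [ -0.     -0.     -1.    103.83 ]
 [  0.      0.      0.      1.   ]]
[-5.628  1.589 20.58 ] [ 0.344  0.881 -0.205]
158 [192.5 192.1] [ 34.831 -33.052  73.   ]
137 [395.4 190.6] [35.605 69.284 73.   ]
```

View pics/c10.png

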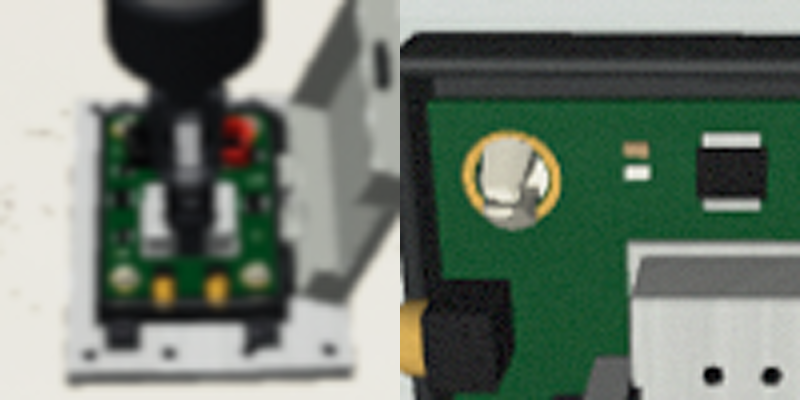

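The side crop shows the heads standing up through the board's holes. The wrist crop shows the near-right hole with its head through it and the board down inside the tray. That was my tenth picture, so the rest is by numbers. I'll compare ring outlines before and after to check the far side is level.

```bash
python3 - <<'E'
from h import *
np.set_printoptions(precision=3,suppress=True)
for n in('w6','w9','w10'):
    im,K,E=load(n); h=cv2.cvtColor(im,cv2.COLOR_BGR2HSV).astype(int)
    m=((h[...,0]>15)&(h[...,0]<38)&(h[...,1]>80)&(h[...,2]>70))
    for x0,x1 in((172,212),(376,418)):
        ys,xs=np.nonzero(m[172:212,x0:x1]); pts=np.c_[xs+x0,ys+172].astype(np.float32)
        hull=cv2.convexHull(pts); e=cv2.fitEllipse(hull); print(n,np.array(e[0]),np.array(e[1]),'bbox',pts.min(0),pts.max(0))
    # board outline: green extent
    g=(h[...,0]>50)&(h[...,0]<85)&(h[...,1]>120); ys,xs=np.nonzero(g[165:230]); r=ys+165
    for row in(185,205,225): q=xs[r==row]; print('  green row',row,q.min(),q.max())
E
```

```text
w6 [192.261 194.217] [23.382 25.223] bbox [180. 183.] [204. 206.]
w6 [396.982 194.119] [22.39  26.193] bbox [385. 183.] [409. 206.]
  green row 185 173 417
  green row 205 175 413
  green row 225 184 410
w9 [192.305 194.108] [23.281 25.155] bbox [180. 183.] [204. 206.]
w9 [397.166 194.405] [22.227 26.04 ] bbox [385. 183.] [409. 206.]
  green row 185 172 418
  green row 205 174 414
  green row 225 193 411
w10 [192.4   193.957] [23.155 25.175] bbox [180. 183.] [204. 204.]
w10 [396.99  194.003] [22.039 25.931] bbox [385. 183.] [409. 204.]
  green row 185 172 418
  green row 205 174 415
  green row 225 193 411
```

The board did not shift in the grip while it was pressed (the ring outlines match), so it is level and sits on a stiff stop about 5.5 mm below first contact. Next I'll release, lift and go to look at the cell.

>>> servo_tool:
  moves:
    - {"tx":0,"ty":0,"tz":0,"twist":0}
    - {"tx":0,"ty":0,"tz":0,"twist":0}
    - {"tx":0,"ty":0,"tz":0,"twist":0}
    - {"tx":0,"ty":0,"tz":0,"twist":0}
  claw: 0.046

```text
time: 11.77
position: [503.4, -69.6, 101.0]
ee_rot: [-0.001, 0.009, 1.0, 0.0]
ft_force: [-0.1, -0.2, -0.9]
opening: 45.8
gripper_force: 0.0
```

>>> servo_tool:
  moves:
    - {"tx":0,"ty":0,"tz":-0.01,"twist":0}
    - {"tx":0,"ty":0,"tz":-0.02,"twist":0}
    - {"tx":0,"ty":0,"tz":-0.035,"twist":0}
    - {"tx":0,"ty":0,"tz":-0.035,"twist":0}
    - {"tx":0.016,"ty":-0.03,"tz":-0.02,"twist":0}
    - {"tx":0.016,"ty":-0.036,"tz":0,"twist":0}
    - {"tx":0.016,"ty":-0.036,"tz":0,"twist":0}
    - {"tx":0.016,"ty":-0.036,"tz":0,"twist":0}
    - {"tx":0.004,"ty":-0.036,"tz":0,"twist":0}
    - {"tx":0,"ty":-0.025,"tz":0,"twist":0}
  claw: 0.046

```text
time: 12.6
position: [431.2, -270.1, 222.4]
ee_rot: [0.0, 0.01, 1.0, -0.001]
ft_force: [0.4, 0.6, 0.4]
opening: 45.7
gripper_force: 0.0
```

>>> servo_tool:
  moves:
    - {"tx":0,"ty":0,"tz":0,"twist":-0.115}
    - {"tx":0,"ty":0,"tz":0,"twist":-0.115}
    - {"tx":0,"ty":0,"tz":0,"twist":-0.115}
    - {"tx":0,"ty":0,"tz":0,"twist":-0.115}
    - {"tx":0,"ty":0,"tz":0,"twist":-0.11}
    - {"tx":0,"ty":0,"tz":0.01,"twist":-0.11}
    - {"tx":0,"ty":0,"tz":0.01,"twist":0}
    - {"tx":0,"ty":0,"tz":0,"twist":0}
    - {"tx":0,"ty":0,"tz":0,"twist":0}

```text
time: 13.35
position: [432.1, -267.1, 201.0]
ee_rot: [-0.001, -0.324, 0.946, 0.001]
ft_force: [0.3, 0.1, -0.5]
opening: 45.8
gripper_force: 0.0
```

```bash
python3 - <<'E'
from h import *
np.set_printoptions(precision=3,suppress=True)
im,K,E=snap('wrist','w11');T=tool();print(T)
u=proj(K,E,[434,-268,7.5]);print('cell px',u)
x,y=u.astype(int); r=cellmeas('w11',(x-55,y-70,x+55,y+60)); print(r)
for z in(0,15): print(z,cellmeas('w11',(x-55,y-70,x+55,y+60),z)['mid'])
print(T[:3,:3].T@(np.append(r['mid'],80)-T[:3,3]))
E
```

```text
[[  -0.79    -0.613   -0.001  432.455]
 [  -0.613    0.79     0.001 -267.389]
 [   0.       0.001   -1.     201.487]
 [   0.       0.       0.       1.   ]]
cell px [254.52  187.859]
{'green_ctr': array([ 437.567, -264.103]), 'green_dims': array([12.263, 31.402]), 'd': array([-0.787, -0.616]), 'ang': np.float64(-2.477320635652004), 'all': (array([ -7.92 , -17.795]), array([ 7.16 , 35.026])), 'mid': array([ 430.55 , -269.115])}
0 [ 432.356 -267.734]
15 [ 428.744 -270.497]
[  2.536  -0.319 121.488]
```

>>> servo_tool:
  moves:
    - {"tx":0.002,"ty":-0.0003,"tz":0.03,"twist":0}
    - {"tx":0,"ty":0,"tz":0.035,"twist":0}
    - {"tx":0,"ty":0,"tz":0.025,"twist":0}
    - {"tx":0,"ty":0,"tz":0,"twist":0}
    - {"tx":0,"ty":0,"tz":0,"twist":0}
  claw: 0.04

```text
time: 13.82
position: [430.6, -268.5, 111.1]
ee_rot: [-0.001, -0.325, 0.946, 0.001]
ft_force: [-0.0, -0.6, 1.1]
opening: 40.4
gripper_force: 0.0
```

```bash
python3 - <<'E'
from h import *
np.set_printoptions(precision=3,suppress=True)
im,K,E=snap('wrist','w12');T=tool();print(T)
x,y=proj(K,E,[430.5,-269,7.5]).astype(int);print(x,y)
h=cv2.cvtColor(im,cv2.COLOR_BGR2HSV).astype(int); g=(h[...,1]>110)&(abs(h[...,0]-65)<25)&(h[...,2]>50)
for a,c,b in blobs(g,100): print(a,c,b,T[:3,:3].T@(plane(K,E,*c,8)-T[:3,3]))
E
```

```text
[[  -0.789   -0.614    0.     431.627]
 [  -0.614    0.789   -0.    -269.358]
 [   0.      -0.      -1.     112.53 ]
 [   0.       0.       0.       1.   ]]
255 228
906 [254.9 241.5] [245 218  21  48] [ -8.477   0.334 104.53 ]
```

>>> servo_tool:
  moves:
    - {"tx":0,"ty":0.0003,"tz":0.014,"twist":0}
    - {"tx":0,"ty":0,"tz":0.013,"twist":0}
    - {"tx":0,"ty":0,"tz":0.0075,"twist":0}
    - {"tx":0,"ty":0,"tz":0,"twist":0}
    - {"tx":0,"ty":0,"tz":0,"twist":0}

```text
time: 14.28
position: [431.7, -269.3, 78.2]
ee_rot: [0.0, -0.325, 0.946, -0.001]
ft_force: [-0.1, -0.3, 0.6]
opening: 39.8
gripper_force: 0.0
```

>>> servo_tool:
  moves:
    - {"tx":0,"ty":0,"tz":0,"twist":0}
    - {"tx":0,"ty":0,"tz":0,"twist":0}
    - {"tx":0,"ty":0,"tz":0,"twist":0}
    - {"tx":0,"ty":0,"tz":0,"twist":0}
    - {"tx":0,"ty":0,"tz":0,"twist":0}
    - {"tx":0,"ty":0,"tz":0,"twist":0}
    - {"tx":0,"ty":0,"tz":0,"twist":0}
  claw: 0.008
  grip_force: 30

```text
time: 14.87
position: [431.8, -269.5, 78.3]
ee_rot: [0.001, -0.325, 0.946, -0.001]
ft_force: [-1.0, 1.2, 5.7]
opening: 13.3
gripper_force: 31.0
```

>>> servo_tool:
  moves:
    - {"tx":0,"ty":0,"tz":-0.01,"twist":0.05}
    - {"tx":0,"ty":0,"tz":-0.03,"twist":0.1}
    - {"tx":0,"ty":0,"tz":-0.035,"twist":0.1}
    - {"tx":0,"ty":0,"tz":-0.035,"twist":0.1}
    - {"tx":0,"ty":0,"tz":-0.02,"twist":0.11}
    - {"tx":0,"ty":0,"tz":-0.01,"twist":0.11}
    - {"tx":0,"ty":0,"tz":0,"twist":0.11}
    - {"tx":0,"ty":0,"tz":0,"twist":0}
    - {"tx":0,"ty":0,"tz":0,"twist":0}

```text
time: 15.62
position: [431.0, -268.8, 217.2]
ee_rot: [0.0, 0.007, 1.0, -0.0]
ft_force: [-0.4, 0.2, -0.9]
opening: 13.3
gripper_force: 30.3
```

```bash
python3 - <<'E'
from h import *
np.set_printoptions(precision=3,suppress=True)
im,K,E=snap('wrist','w13');T=tool();print(T)
Tt=np.array(manip.camera_model('wrist')['T_tool_cam'])
h=cv2.cvtColor(im,cv2.COLOR_BGR2HSV).astype(int); g=(h[...,1]>110)&(abs(h[...,0]-65)<25)&(h[...,2]>50)
for a,c,b in blobs(g,100):
    o,d=ray(K,Tt,*c); print(a,c,b,o+d*(70.5-o[2])/d[2])
    for yy in(b[1],b[1]+b[3]): o,d=ray(K,Tt,c[0],yy); print('  end',o+d*(70.5-o[2])/d[2])
E
```

```text
[[  -1.       0.015   -0.001  430.838]
 [   0.015    1.       0.    -268.607]
 [   0.001    0.      -1.     216.757]
 [   0.       0.       0.       1.   ]]
2834 [462.2 251. ] [412 216 100  77] [  2.66  108.526  70.5  ]
  end [ 22.789 104.156  70.5  ]
  end [-23.832 114.277  70.5  ]
1303 [257.4 270.3] [245 243  26  56] [-9.112 -0.288 70.5  ]
  end [ 7.456 -0.293 70.5  ]
  end [-27.763  -0.284  70.5  ]
```

>>> servo_tool:
  moves:
    - {"tx":-0.007,"ty":0.036,"tz":0,"twist":0.002}
    - {"tx":-0.007,"ty":0.038,"tz":0,"twist":0}
    - {"tx":-0.005,"ty":0.038,"tz":0,"twist":0}
    - {"tx":0,"ty":0.038,"tz":0,"twist":0}
    - {"tx":0,"ty":0,"tz":0,"twist":0}
    - {"tx":0,"ty":0,"tz":0,"twist":0}
    - {"tx":0,"ty":0,"tz":0,"twist":0}

```text
time: 16.25
position: [453.0, -119.2, 216.7]
ee_rot: [-0.0, 0.009, 1.0, -0.0]
ft_force: [0.3, -0.6, -0.0]
opening: 13.3
gripper_force: 30.3
```

```bash
python3 - <<'E'
from h import *
np.set_printoptions(precision=2,suppress=True)
im,K,E=snap('wrist','w14');T=tool();print(T)
# predicted board: can c, yaw -0.017
yw=-0.016; X=np.array([np.cos(yw),np.sin(yw)]);Y=np.array([-np.sin(yw),np.cos(yw)]); can=np.array([502.1,-69.9])
ctr=can+19*Y
for n,(a,b) in dict(h0=(-32,52),h1=(32,52),h2=(-32,-52),h3=(32,-52)).items():
    p=ctr+a*X+b*Y; u=proj(K,E,[*p,29]).astype(int); x0,y0=u-14
    q=rings(im,(max(x0,0),max(y0,0),x0+29,y0+29),10)
    for A,c,bb in q:
        h=cv2.cvtColor(im[y0:y0+29,x0:x0+29],cv2.COLOR_BGR2HSV).astype(int); m=(h[...,0]>15)&(h[...,0]<38)&(h[...,1]>80)&(h[...,2]>70)
        e=cv2.fitEllipse(cv2.convexHull(np.argwhere(m)[:,::-1].astype(np.float32))); cc=np.array(e[0])+[x0,y0]
        print(n,'pred',p,'px',u,'cent',c,bb,'ell',cc,e[1],plane(K,E,*cc,29)[:2])
hol=can+52*Y; print('holder pred',hol,proj(K,E,[*hol,38]))
h=cv2.cvtColor(im,cv2.COLOR_BGR2HSV).astype(int)
r=((h[...,0]<8)|(h[...,0]>172))&(h[...,1]>140)&(h[...,2]>60)
for A,c,b in blobs(r,20): print('red',A,c,b,plane(K,E,*c,40)[:2])
cx,cy=proj(K,E,[*can,44]).astype(int)
g=((h[...,1]<45)&(h[...,2]>110)).astype(np.uint8)[cy-45:cy+45,cx-40:cx+40]; g=cv2.morphologyEx(g,cv2.MORPH_CLOSE,np.ones((5,5)))
for A,c,b in blobs(g,400): print('can',A,c+[cx-40,cy-45],b,plane(K,E,*(c+[cx-40,cy-45]),44)[:2])
hx,hy=proj(K,E,[*hol,33]).astype(int)
bl=(h[...,2]<60)[hy-60:hy+60,hx-45:hx+45]
for A,c,b in blobs(bl,100): print('black',A,c+[hx-45,hy-60],b[:2]+[hx-45,hy-60],b[2:])
E
```

```text
[[  -1.      0.02   -0.    453.09]
 [   0.02    1.     -0.   -119.88]
 [   0.     -0.     -1.    216.84]
 [   0.      0.      0.      1.  ]]
h0 pred [471.24   1.6 ] px [389 205] cent [388.7 205.5] [ 8 10 14 12] ell [389.67 206.75] (11.853192329406738, 14.382726669311523) [472.52   2.31]Traceback (most recent call last):
  File "<stdin>", line 12, in <module>
cv2.error: OpenCV(4.12.0) /io/opencv/modules/imgproc/src/shapedescr.cpp:361: error: (-201:Incorrect size of input array) There should be at least 5 points to fit the ellipse in function 'fitEllipseNoDirect'
```

```bash
python3 - <<'E'
from h import *
np.set_printoptions(precision=2,suppress=True)
im,K,E=load('w14'); hol=np.array([503.0,-17.9]); h=cv2.cvtColor(im,cv2.COLOR_BGR2HSV).astype(int)
r=((h[...,0]<8)|(h[...,0]>172))&(h[...,1]>140)&(h[...,2]>60)
for A,c,b in blobs(r,20): print('red',A,c,b)
for z in (31,45): print('pred + end inner corners z',z,[proj(K,E,[hol[0]+dx,hol[1]+dy,z]) for dx in(-29,29) for dy in(-9.5,9.5)])
# green-board row profile around the holder: dark span along columns at several rows
v=h[...,2]; 
for x in(480,503):
    u=proj(K,E,[x,hol[1],33]).astype(int); row=u[1]; seg=v[row,u[0]-35:u[0]+35]; hh=h[row,u[0]-35:u[0]+35,1]
    print(x,u,''.join('#' if a<55 and s<110 else ('g' if s>110 else '.') for a,s in zip(seg,hh)))
rr=blobs(r,20)
E
```

```text
red 38 [405.8  62.5] [402  61  10   5]
red 33 [256.3  84.8] [253  82   8   6]
red 345 [366.  268.8] [351 256  30  22]
red 347 [118.9 270. ] [104 263  32  15]
pred + end inner corners z 31 [array([357.98, 209.58]), array([378.7 , 209.24]), array([352.71, 264.69]), array([372.14, 264.39])]
pred + end inner corners z 45 [array([363.08, 215.5 ]), array([384.86, 215.14]), array([357.23, 272.82]), array([377.58, 272.51])]
480 [368 216] gggggggggggggggggggggg.g###g########.........##########gggggggggggg###
503 [366 238] ..ggggggggggggggggggg.g####g#############g##g#..gggg#########gggg####.
```

The holder matches the prediction within about 1 mm: the red end is centred at column 366 against 365 predicted. Moving over it.

>>> servo_tool:
  moves:
    - {"tx":-0.016,"ty":0.034,"tz":0,"twist":-0.003}
    - {"tx":-0.016,"ty":0.034,"tz":0,"twist":0}
    - {"tx":-0.0166,"ty":0.0356,"tz":0,"twist":0}
    - {"tx":0,"ty":0,"tz":0.03,"twist":0}
    - {"tx":0,"ty":0,"tz":0.03,"twist":0}
    - {"tx":0,"ty":0,"tz":0.015,"twist":0}
    - {"tx":0,"ty":0,"tz":0,"twist":0}
    - {"tx":0,"ty":0,"tz":0,"twist":0}
    - {"tx":0,"ty":0,"tz":0,"twist":0}

```text
time: 17.05
position: [504.3, -17.8, 143.0]
ee_rot: [0.001, 0.009, 1.0, -0.0]
ft_force: [1.0, -0.5, 0.1]
opening: 12.9
gripper_force: 30.3
```

```bash
python3 - <<'E'
from h import *
np.set_printoptions(precision=2,suppress=True)
im,K,E=snap('wrist','w15');T=tool();print(T,T[:3,:3].T@(np.array([503.8,-17.3,110])-T[:3,3]))
for k in range(3):
  manip.snapshot('wrist'); print(manip.get_state()['position'])
E
```

```text
[[ -1.     0.02   0.   504.59]
 [  0.02   1.    -0.   -17.67]
 [ -0.    -0.    -1.   143.42]
 [  0.     0.     0.     1.  ]] [ 0.88  0.38 33.42]
[504.63 -17.52 143.58]
[504.55 -17.33 143.56]
[504.35 -17.15 143.44]
```

>>> servo_tool:
  moves:
    - {"tx":0.0006,"ty":0,"tz":0.012,"twist":0}
    - {"tx":0,"ty":0,"tz":0.01,"twist":0}
    - {"tx":0,"ty":0,"tz":0.004,"twist":0}
    - {"tx":0,"ty":0,"tz":0,"twist":0}
    - {"tx":0,"ty":0,"tz":0,"twist":0}

```text
time: 17.67
position: [502.7, -16.5, 116.0]
ee_rot: [-0.0, 0.008, 1.0, 0.0]
ft_force: [0.1, -0.4, -1.6]
opening: 13.3
gripper_force: 30.3
```

>>> servo_tool:
  moves:
    - {"tx":0,"ty":0,"tz":0.002,"twist":0}
    - {"tx":0,"ty":0,"tz":0.002,"twist":0}
    - {"tx":0,"ty":0,"tz":0,"twist":0}

```text
time: 17.92
position: [502.8, -16.5, 112.0]
ee_rot: [-0.0, 0.008, 1.0, -0.0]
ft_force: [-0.1, 0.2, -0.4]
opening: 13.7
gripper_force: 30.3
```

>>> servo_tool:
  moves:
    - {"tx":0,"ty":0,"tz":0.002,"twist":0}
    - {"tx":0,"ty":0,"tz":0.001,"twist":0}
    - {"tx":0,"ty":0,"tz":0,"twist":0}

```text
time: 18.17
position: [503.0, -16.6, 109.3]
ee_rot: [0.0, 0.008, 1.0, -0.0]
ft_force: [-0.4, 0.5, 1.1]
opening: 13.1
gripper_force: 30.5
```

>>> servo_tool:
  moves:
    - {"tx":0,"ty":0,"tz":0.001,"twist":0}
    - {"tx":0,"ty":0,"tz":0.001,"twist":0}
    - {"tx":0,"ty":0,"tz":0,"twist":0}

```text
time: 18.42
position: [503.0, -16.5, 109.2]
ee_rot: [0.001, 0.008, 1.0, -0.0]
ft_force: [-5.7, 1.6, 18.2]
opening: 13.2
gripper_force: 32.5
```

>>> servo_tool:
  moves:
    - {"tx":0,"ty":0,"tz":0.001,"twist":0}
    - {"tx":0,"ty":0,"tz":0,"twist":0}

```text
time: 18.58
position: [503.0, -16.5, 109.1]
ee_rot: [0.001, 0.008, 1.0, -0.0]
ft_force: [-8.9, 2.1, 26.8]
opening: 13.5
gripper_force: 33.5
```

Stiff stop at z = 109.2, exactly the predicted seated height. Next: release, lift and check.

>>> servo_tool:
  moves:
    - {"tx":0,"ty":0,"tz":-0.0022,"twist":0}
    - {"tx":0,"ty":0,"tz":0,"twist":0}
    - {"tx":0,"ty":0,"tz":0,"twist":0}
    - {"tx":0,"ty":0,"tz":0,"twist":0}
  claw: 0.026

```text
time: 18.92
position: [502.7, -16.5, 108.0]
ee_rot: [-0.0, 0.008, 1.0, -0.0]
ft_force: [-0.3, 0.3, 0.8]
opening: 26.2
gripper_force: 0.0
```

>>> servo_tool:
  moves:
    - {"tx":0,"ty":0,"tz":-0.008,"twist":0}
    - {"tx":0,"ty":0,"tz":-0.015,"twist":0}
    - {"tx":0.01,"ty":0,"tz":-0.03,"twist":0}
    - {"tx":0.01,"ty":0,"tz":-0.03,"twist":0}
    - {"tx":0.01,"ty":0,"tz":-0.03,"twist":0}
    - {"tx":0.01,"ty":0,"tz":-0.01,"twist":0}
    - {"tx":0,"ty":0,"tz":0,"twist":0}
    - {"tx":0,"ty":0,"tz":0,"twist":0}

```text
time: 19.58
position: [463.1, -15.9, 231.9]
ee_rot: [0.001, 0.008, 1.0, -0.0]
ft_force: [0.4, -0.4, -0.0]
opening: 25.6
gripper_force: 0.0
```

```bash
python3 - <<'E'
from h import *
np.set_printoptions(precision=2,suppress=True)
im,K,E=snap('wrist','w16');T=tool();print(T[:3,3]); h=cv2.cvtColor(im,cv2.COLOR_BGR2HSV).astype(int)
hol=np.array([503.2,-17.5])
print('pred holder',proj(K,E,[*hol,44]))
b=im.astype(int)
# cell green is saturated bright; print hue/val of board vs cell along holder axis
for x in range(470,537,5):
    u=proj(K,E,[x,hol[1],44]).round().astype(int); print(x,u,h[u[1],u[0]],end=' | ')
def tr(n,pts):
    pass
print()
s=snap('side','s16'); sc=snap('scene','sc16')
for n,(im2,K2,E2) in (('side',s),('scene',sc)):
    hh=cv2.cvtColor(im2,cv2.COLOR_BGR2HSV).astype(int)
    print(n,[hh[tuple(proj(K2,E2,[x,hol[1],45]).round().astype(int)[::-1])].tolist() for x in range(475,532,7)])
# heads/rings
yw=-0.017; X=np.array([np.cos(yw),np.sin(yw)]);Y=np.array([-np.sin(yw),np.cos(yw)]); ctr=hol-33*Y
for a,c in((-32,52),(32,52),(-32,-52),(32,-52)):
    p=ctr+a*X+c*Y; u=proj(K,E,[*p,29]).astype(int)
    q=rings(im,(max(u[0]-16,0),max(u[1]-16,0),u[0]+17,u[1]+17),10); print(p,u,[(A,cc,plane(K,E,*cc,29)[:2]) for A,cc,_ in q])
E
```

```text
[462.92 -15.86 230.86]
pred holder [256.62 228.67]
470 [256 196] [105  89  23] | 475 [256 201] [ 12  12 110] | 480 [256 206] [ 25  20 167] | 485 [256 211] [ 30  15 166] | 490 [256 216] [ 25  17 167] | 495 [256 221] [ 64 149  99] | 500 [257 226] [ 64 152  97] | 505 [257 230] [ 67 148  95] | 510 [257 235] [ 65 143  98] | 515 [257 240] [ 65 155  94] | 520 [257 245] [ 64 135  96] | 525 [257 249] [ 67 174  95] | 530 [257 254] [70  9 87] | 535 [257 258] [  2 190 134] | 
side [[36, 16, 81], [30, 11, 193], [42, 19, 200], [64, 137, 128], [65, 193, 115], [65, 192, 114], [65, 196, 112], [50, 118, 93], [2, 193, 91]]
scene [[8, 14, 71], [18, 16, 201], [38, 18, 215], [61, 69, 159], [66, 173, 127], [65, 166, 123], [45, 131, 117], [40, 132, 114], [2, 175, 186]]
[471.53   2.04] [276 191] [(np.int32(56), array([276.4, 191.6]), array([471.54,   2.02]))]
[535.52   0.95] [275 250] [(np.int32(37), array([275.5, 250.8]), array([535.65,   1.32]))]
[ 469.76 -101.94] [168 191] [(np.int32(50), array([167.7, 190.8]), array([ 468.96, -102.18]))]
[ 533.75 -103.03] [173 250] [(np.int32(18), array([157.5, 238. ]), array([ 518.98, -118.13])), (np.int32(44), array([173.2, 250.1]), array([ 533.04, -103.71]))]
```

All checks agree. The cell is white from 475 to 490 and green from 495 to 525 towards the red end, and the ring spacing at z = 29 is 64 x 104. Now I'll close the fingers, go over the lid and come down behind it.

>>> servo_tool:
  moves:
    - {"tx":-0.033,"ty":-0.008,"tz":-0.01,"twist":0}
    - {"tx":-0.033,"ty":-0.008,"tz":0,"twist":0}
    - {"tx":-0.033,"ty":-0.008,"tz":0,"twist":0}
    - {"tx":-0.033,"ty":-0.008,"tz":0,"twist":0}
    - {"tx":-0.033,"ty":0,"tz":0,"twist":0}
    - {"tx":-0.032,"ty":0,"tz":0,"twist":0}
    - {"tx":0,"ty":0,"tz":0.03,"twist":0}
    - {"tx":0,"ty":0,"tz":0.03,"twist":0}
    - {"tx":0,"ty":0,"tz":0.008,"twist":0}
    - {"tx":0,"ty":0,"tz":0,"twist":0}
  claw: 0.0

```text
time: 20.57
position: [656.8, -50.6, 168.0]
ee_rot: [-0.005, 0.008, 1.0, 0.001]
ft_force: [-0.4, -0.4, -0.3]
opening: -0.2
gripper_force: 0.0
```

>>> servo_tool:
  moves:
    - {"tx":0.01,"ty":0,"tz":0,"twist":0}
    - {"tx":0.01,"ty":0,"tz":0,"twist":0}
    - {"tx":0.01,"ty":0,"tz":0,"twist":0}
    - {"tx":0.01,"ty":0,"tz":0,"twist":0}
    - {"tx":0.01,"ty":0,"tz":0,"twist":0}
    - {"tx":0.01,"ty":0,"tz":0,"twist":0}
    - {"tx":0.01,"ty":0,"tz":0,"twist":0}
    - {"tx":0.01,"ty":0,"tz":0,"twist":0}
    - {"tx":0,"ty":0,"tz":0,"twist":0}

```text
time: 21.32
position: [578.6, -49.8, 175.4]
ee_rot: [0.001, 0.009, 1.0, -0.0]
ft_force: [-0.7, -0.7, 0.0]
opening: -0.1
gripper_force: 0.0
```

>>> servo_tool:
  moves:
    - {"tx":0.01,"ty":0,"tz":0,"twist":0}
    - {"tx":0.01,"ty":0,"tz":0,"twist":0}
    - {"tx":0.01,"ty":0,"tz":0,"twist":0}
    - {"tx":0.01,"ty":0,"tz":0,"twist":0}
    - {"tx":0.01,"ty":0,"tz":0,"twist":0}
    - {"tx":0.01,"ty":0,"tz":0.003,"twist":0}
    - {"tx":0.01,"ty":0,"tz":0.003,"twist":0}
    - {"tx":0.008,"ty":0,"tz":0,"twist":0}
    - {"tx":0,"ty":0,"tz":0,"twist":0}

```text
time: 22.07
position: [500.2, -48.3, 167.9]
ee_rot: [-0.0, 0.008, 1.0, 0.0]
ft_force: [-0.2, 0.9, 0.4]
opening: 0.2
gripper_force: 0.0
```

>>> servo_tool:
  moves:
    - {"tx":0.002,"ty":0,"tz":0.006,"twist":0}
    - {"tx":0.001,"ty":0,"tz":0.006,"twist":0}
    - {"tx":0,"ty":0,"tz":0.006,"twist":0}
    - {"tx":0,"ty":0,"tz":0.006,"twist":0}
    - {"tx":0,"ty":0,"tz":0.006,"twist":0}
    - {"tx":0,"ty":0,"tz":0,"twist":0}

```text
time: 22.57
position: [497.6, -48.2, 135.5]
ee_rot: [-0.001, 0.008, 1.0, 0.0]
ft_force: [-0.1, -0.1, 0.1]
opening: 0.1
gripper_force: 0.0
```

>>> servo_tool:
  moves:
    - {"tx":0,"ty":0,"tz":0.004,"twist":0}
    - {"tx":0,"ty":0,"tz":0.003,"twist":0}
    - {"tx":0,"ty":0,"tz":0,"twist":0}

```text
time: 22.82
position: [498.1, -48.4, 129.6]
ee_rot: [-0.0, 0.008, 1.0, 0.0]
ft_force: [-0.0, 0.3, 0.9]
opening: 0.3
gripper_force: 0.0
```

>>> servo_tool:
  moves:
    - {"tx":0,"ty":0,"tz":0.0015,"twist":0}
    - {"tx":0,"ty":0,"tz":0.0015,"twist":0}
    - {"tx":0,"ty":0,"tz":0,"twist":0}
    - {"tx":0,"ty":0,"tz":0,"twist":0}

```text
time: 23.15
position: [498.4, -48.5, 127.4]
ee_rot: [0.0, 0.008, 1.0, -0.0]
ft_force: [-0.2, 0.2, 0.3]
opening: 0.1
gripper_force: 0.0
```

>>> servo_tool:
  moves:
    - {"tx":0,"ty":0,"tz":0.001,"twist":0}
    - {"tx":0,"ty":0,"tz":0,"twist":0}
    - {"tx":0,"ty":0,"tz":0,"twist":0}

```text
time: 23.4
position: [498.5, -48.5, 126.7]
ee_rot: [0.0, 0.008, 1.0, -0.0]
ft_force: [-2.0, -0.3, 2.6]
opening: -0.0
gripper_force: 1.4
```

Stop felt at 126.7, where 127 was expected. I'll press a little more, then lift clear and check.

>>> servo_tool:
  moves:
    - {"tx":0,"ty":0,"tz":0.001,"twist":0}
    - {"tx":0,"ty":0,"tz":0,"twist":0}
    - {"tx":0,"ty":0,"tz":0,"twist":0}
    - {"tx":0,"ty":0,"tz":0,"twist":0}

```text
time: 23.73
position: [498.5, -48.5, 126.5]
ee_rot: [0.001, 0.008, 1.0, -0.0]
ft_force: [-3.8, -0.2, 10.0]
opening: -0.1
gripper_force: 5.5
```

>>> servo_tool:
  moves:
    - {"tx":0,"ty":0,"tz":-0.01,"twist":0}
    - {"tx":0,"ty":0,"tz":-0.03,"twist":0}
    - {"tx":0,"ty":0,"tz":-0.03,"twist":0}
    - {"tx":0.02,"ty":0,"tz":-0.03,"twist":0}
    - {"tx":0.02,"ty":0,"tz":-0.02,"twist":0}
    - {"tx":0,"ty":0,"tz":0,"twist":0}
    - {"tx":0,"ty":0,"tz":0,"twist":0}
    - {"tx":0,"ty":0,"tz":0,"twist":0}
    - {"tx":0,"ty":0,"tz":0,"twist":0}
    - {"tx":0,"ty":0,"tz":0,"twist":0}

```text
time: 24.57
position: [458.3, -47.7, 244.1]
ee_rot: [-0.001, 0.008, 1.0, 0.0]
ft_force: [1.2, 0.0, 0.6]
opening: 0.4
gripper_force: 0.0
```

```bash
python3 - <<'E'
from h import *
np.set_printoptions(precision=2,suppress=True)
im,K,E=snap('wrist','w20');print(tool()[:3,3])
h=cv2.cvtColor(im,cv2.COLOR_BGR2HSV).astype(int)
# lid top corners predicted shut; grey lid vs white plate: print V profile across free edge (x) and ends (y)
c=np.array([502.6,-50.5])
for x in range(436,475,3): u=proj(K,E,[x,-25,54]).round().astype(int); print(x,h[u[1],u[0]].tolist(),end=' ')
print()
for y in range(-130,-108,3): u=proj(K,E,[480,y,54]).round().astype(int); print(y,h[u[1],u[0]].tolist(),end=' ')
print()
for y in range(8,30,3): u=proj(K,E,[480,y,54]).round().astype(int); print(y,h[u[1],u[0]].tolist(),end=' ')
E
```

```text
[458.29 -47.7  244.14]
436 [70, 10, 146] 439 [68, 7, 149] 442 [78, 9, 149] 445 [48, 10, 126] 448 [45, 146, 14] 451 [45, 15, 68] 454 [40, 11, 67] 457 [39, 13, 134] 460 [38, 15, 132] 463 [40, 17, 137] 466 [47, 13, 134] 469 [40, 12, 127] 472 [38, 9, 115] 
-130 [75, 7, 140] -127 [75, 7, 145] -124 [83, 7, 144] -121 [0, 2, 141] -118 [60, 8, 133] -115 [30, 13, 134] -112 [40, 17, 133] -109 [30, 12, 131] 
8 [38, 15, 133] 11 [40, 12, 132] 14 [40, 12, 132] 17 [43, 17, 132] 20 [66, 9, 139] 23 [150, 128, 2] 26 [120, 2, 104] 29 [60, 4, 143]
```

The cover's top edges sit where a shut cover should: 137 mm wide at z = 54, with the free edge at x of about 456. The stop also felt stiff at that height. Handing in.

```bash
python3 -c "
from workcell import manip
print(manip.hand_in())"
```

```text
the job is handed in; nothing more can be done
None
```

The job is handed in: board pressed flush on all four standoffs, short green cell seated with plus to the red end, and cover shut, at about 25 s of robot time; the hand-in call returned no verdict.

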